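Put the snack-pot lids to dry or away

TASK

First push the drip tray fully in under the drying rack, then sort the snack-pot lids by the way each one lies now: a lid lying hollow side up is still wet, so stand it upright on a short edge in a rack slot of its own, hollow side towards the rack's front; a lid lying hollow side down is dry, so lay it flat, still hollow side down, right down in a pocket of its own in the steel tray. Leave the cups, jar, bowl and spout where they stand.

Things in the scene. Friction and masses are not known exactly. Their poses are not given: they have to be found in the camera images.
- rack: white drying rack, fixed, 206 long (x) x 80 wide (y), slot floor 30 above the table; five cross ridges (22 thick in x, 66 wide in y, rounded on top, 36 high above the slot floor) leave four slots 22 wide in x, 44 apart; origin on the table below its middle; +x to the rear, -x to its front, where the drip tray comes out
- drip_tray (a joint): flat grey drip tray under the rack, slides out of the rack's front along the rack's -x; 0 = fully in, 0.09 = out (m); friction about 1.5 N
- drip_front (a point): middle of the outer surface of the drip tray's front plate (66 wide, spanning 3 to 33 above the table), 18 above the table; push it along the rack's +x
- rack_front (a point): point just ahead of the rack's front end, 115 before its middle, 60 above the table: marks the front side
- tray: low steel storage tray, fixed, 284 long (x) x 74 wide (y), with three shallow pockets in a row along x; origin on the table below its middle; pocket floor 4 above the table, pocket edges rise 6 above that floor and have 49 wide finger gaps in the middle of each long side
- slot0 (a point): slot 0 of the rack (0 nearest the front): middle of the slot's floor, 30 above the table
- slot1 (a point): slot 1 of the rack (0 nearest the front): middle of the slot's floor, 30 above the table
- slot2 (a point): slot 2 of the rack (0 nearest the front): middle of the slot's floor, 30 above the table
- slot3 (a point): slot 3 of the rack (0 nearest the front): middle of the slot's floor, 30 above the table
- pocket0 (a point): pocket 0 of the tray: middle of its floor, 4 above the table; the pocket is 88 (tray x) x 62 (tray y)
- pocket1 (a point): pocket 1 of the tray: middle of its floor, 4 above the table; the pocket is 88 (tray x) x 62 (tray y)
- pocket2 (a point): pocket 2 of the tray: middle of its floor, 4 above the table; the pocket is 88 (tray x) x 62 (tray y)
- lid_a: snack-pot lid (4 to 6 of six are present), hollow orange plastic cap 80 long (x) x 54 wide (y) x 16 high, closed face and rim walls 4 thick; origin at the centre of the outer closed face, z points out of the open hollow side (z up: lies hollow side up, origin at table height; z down: hollow side down, origin 16 above the table)
- lid_b: snack-pot lid (4 to 6 of six are present), hollow orange plastic cap 80 long (x) x 54 wide (y) x 16 high, closed face and rim walls 4 thick; origin at the centre of the outer closed face, z points out of the open hollow side (z up: lies hollow side up, origin at table height; z down: hollow side down, origin 16 above the table)
- lid_c: snack-pot lid (4 to 6 of six are present), hollow orange plastic cap 80 long (x) x 54 wide (y) x 16 high, closed face and rim walls 4 thick; origin at the centre of the outer closed face, z points out of the open hollow side (z up: lies hollow side up, origin at table height; z down: hollow side down, origin 16 above the table)
- lid_d: snack-pot lid (4 to 6 of six are present), hollow orange plastic cap 80 long (x) x 54 wide (y) x 16 high, closed face and rim walls 4 thick; origin at the centre of the outer closed face, z points out of the open hollow side (z up: lies hollow side up, origin at table height; z down: hollow side down, origin 16 above the table)
- lid_e: snack-pot lid (4 to 6 of six are present), hollow orange plastic cap 80 long (x) x 54 wide (y) x 16 high, closed face and rim walls 4 thick; origin at the centre of the outer closed face, z points out of the open hollow side (z up: lies hollow side up, origin at table height; z down: hollow side down, origin 16 above the table)
- lid_f: snack-pot lid (4 to 6 of six are present), hollow orange plastic cap 80 long (x) x 54 wide (y) x 16 high, closed face and rim walls 4 thick; origin at the centre of the outer closed face, z points out of the open hollow side (z up: lies hollow side up, origin at table height; z down: hollow side down, origin 16 above the table)
- cup1: pink sippy cup standing upside down, 70 across, 90 high, a handle each side (104 over both), origin at its foot; to be left alone
- cup2: pink sippy cup standing upside down, 70 across, 90 high, a handle each side (104 over both), origin at its foot; to be left alone
- jar: glass jar with hinged lid, 76 across, 84 high, origin at its foot; to be left alone
- bowl: orange snack bowl, 90 across, 40 high, origin at its foot; to be left alone
- spout: grey silicone spout standing on its flange, 44 across, 42 high, origin at its foot; to be left alone
There are look-alikes about, which are no part of the job. What is shaped like the lid_e but yellow is not meant. What is shaped like the lid_f but black is not meant.

How it is judged:
By the outcome, as a careful person would: the job done as asked, in the order asked, and still so for the second after the job is handed in, with the robot touching nothing.
Of lid_a, lid_b, lid_c, lid_d, lid_e, lid_f only 4 to 6 are there at a start; the rules pass over those that are not, and their reading is None.
At some moment in a run one of lid_a, lid_b, lid_c, lid_d, lid_e, lid_f may be knocked a few centimetres aside while the robot is not near it.
It also fails if it takes over 210 s, if anything falls off the work surface, if the arm or the gripper's body presses on something with over 40 N, if the wrist force passes 120 N, or if a joint passes its speed limit or range.

ROBOT

A 7-joint arm with a two-finger parallel gripper is mounted at the origin on the work surface. World frame = base frame: x ahead of the robot, y to its left, z up, the work surface at z = 0. Lengths are in m, angles in rad, forces in N, time in s.
With the tool pointing down it reaches from about 0.375 to 0.925 m from the base axis. Payload 3.1 kg.
Tool frame: the origin (TCP) lies between the finger pads; the fingertips stand 17 mm ahead of it and the grasp point (between the pads) lies 2 mm behind it (bot.tips_ahead is the z of the fingertips in the tool frame, in m); z points along the fingers, y is the line along which they close (so a half turn about z gives the same grasp; the last joint's range is limited). The gripper opens to 85 mm and grips with 20 to 120 N. Pads are 22 mm wide; open, the fingers measure 114 mm over their backs; the gripper's body (76 mm by 85 mm) begins 54 mm behind the grasp point. The pads swing forward as they close: fully open they stand 13 mm farther back than shut.
Start: joints at [1.209, 0.383, 0.044, 1.598, -0.018, 1.161, -0.05], TCP at [0.17, -0.628, 0.221] pointing down, gripper open.
Joint ranges: [-2.61, 2.61], [-0.41, 2.15], [-1.48, 1.57], [0, 2.5], [-1.57, 4.71], [0.05, 1.97], [-2.85, 2.85]. Speed limits (rad/s): [2.79, 2.79, 3.14, 3.14, 3.14, 3.14, 3.14].

INTERFACE

Orientations are given as a unit quaternion [x, y, z, w].
In Python, from plant import bot gives the robot as it stands.
- The arm moves only by the tool jog_arm, never from a script. Its argument "motion" is a list of rows, each an object of numbers: "claw": the finger opening in mm, from 0 to 85.4; "tx", "ty", "tz": the shift along the tool's x, y, z in mm; "rx", "ry", "rz": the turn, a rotation vector about the tool's x, y, z in degrees. A call has 1 to 12 rows; each row is the pose to reach, as a shift and turn from the pose commanded when the call began, along the tool's axes at that moment; what a row does not reach only later rows make up. A row lasts 1/8 s, in which the tool goes at most 62.5 mm and 10.7 degrees, less where a joint would pass 70% of its speed; a pose out of reach is approached as far as the arm can. A call with a gripper value outside its range is refused whole. The fingers move at their own pace and stop on an object; the grip force is fixed at half the most. Time passes only in rows, so rows that repeat a pose let the fingers close. It gives the time, the measured TCP pose, the force, the opening and the grip force at its end, in the units of the state.
- bot.state(): the state, without advancing time (a new reading comes with each control period).
- bot.read_camera(name): name is "side" or "top"; returns the picture (480x640x3 uint8, red, green, blue); there is no depth.
- bot.calibration(name): a dict with "intrinsics" (3x3 intrinsics, pixels), "k1" (the pictures are not rectified: a ray, as slopes to the right and down, at radius r is drawn at 1 + k1 r^2 times it, then the intrinsics apply), "extrinsics" (4x4, takes a point from camera to world coordinates). Camera axes: x right, y down, z forward; pixel columns grow to the right and rows downward; lengths in m; the calibration is good to about 2 mm. A picture is of the moment at which its call begins. calibration takes no time and is no camera call.
- bot.close_job(): hands the job in; it is judged then, once.
The state is a dict: "t": time; "joint_pos": joint angles; "dq": joint speeds; "joint_torque": joint torques, N m; "eef_pos": TCP position; "eef_rot": TCP orientation; "ft_force": force on the tool from outside, world axes, zero at the start; "wrist_torque": the same for the moment, N m; "width": finger opening in m; "grasp_force": force on a finger pad.
Only numpy, scipy, OpenCV 4.12 (cv2) and the standard library are available. Lean on these libraries where they do the work, as an engineer would, in place of code of your own. Each camera call takes 0.05 s, during which the arm holds its last target. There are 200 camera calls.

## Working session

There is one attempt and no reset: what is moved stays moved. The work goes in short steps, Python scripts to look and compute and a tool call to move; the robot and the scene stay as the last step left them, time stands still between calls to the robot, and variables do not carry over. Pictures are saved under pics/ and viewed, at most 14 in all, crops included, and the job is handed in when it is done.

Besides the shell and the picture viewer there is one more tool, called by a JSON object that holds its "fn" and its "kwargs". jog_arm: Moves the arm, as the interface text tells. Its arguments: {"type":"object","properties":{"motion":{"type":"array","items":{"type":"object","properties":{"claw":{"type":"number"},"tx":{"type":"number"},"ty":{"type":"number"},"tz":{"type":"number"},"rx":{"type":"number"},"ry":{"type":"number"},"rz":{"type":"number"}}}}},"required":["motion"]}

```bash
mkdir -p pics; ls; python3 - <<'E'
from plant import bot
import cv2
for n in("top","side"):
    cv2.imwrite(f"pics/{n}0.png",bot.read_camera(n)[:,:,::-1]); print(bot.calibration(n))
print(bot.state(), bot.tips_ahead)
E
```

```text
pics
{'intrinsics': array([[543.08996092,   0.        , 323.88373554],
       [  0.        , 543.08996092, 240.14362913],
       [  0.        ,   0.        ,   1.        ]]), 'k1': -0.11793002463264635, 'extrinsics': array([[-1.82296720e-02, -9.96965612e-01,  7.56785741e-02,
         4.63784281e-01],
       [-9.99832510e-01,  1.83001544e-02,  2.37925481e-04,
         6.79962198e-03],
       [-1.62213311e-03, -7.56615614e-02, -9.97132236e-01,
         1.48951100e+00],
       [ 0.00000000e+00,  0.00000000e+00,  0.00000000e+00,
         1.00000000e+00]])}
{'intrinsics': array([[591.11451173,   0.        , 313.59751247],
       [  0.        , 591.11451173, 246.84007031],
       [  0.        ,   0.        ,   1.        ]]), 'k1': -0.07337784898020058, 'extrinsics': array([[-0.99972187, -0.02073354,  0.01123809,  0.52199616],
       [-0.02266264,  0.71275274, -0.70104917,  1.00624897],
       [ 0.00652525, -0.70110887, -0.71302438,  1.08158946],
       [ 0.        ,  0.        ,  0.        ,  1.        ]])}
{'t': 0.1, 'joint_pos': array([ 1.20922734,  0.38378126,  0.04384236,  1.59941154, -0.01789177,
        1.16120281, -0.04990919]), 'dq': array([ 0.00183773, -0.00260473, -0.00069952, -0.0035722 , -0.00075932,
       -0.00021834,  0.0008144 ]), 'joint_torque': array([ 2.75049206e-03, -4.34730756e+01,  1.02970965e+00, -2.50454056e+01,
        1.10091435e-02,  5.48150536e-03, -2.86972238e-05]), 'eef_pos': array([ 0.16923125, -0.62667281,  0.2193973 ]), 'eef_rot': array([ 9.91310599e-01,  1.31536473e-01, -2.26244980e-04, -1.18381888e-03]), 'ft_force': array([ 0.42360163, -0.25312521,  0.76819272]), 'wrist_torque': array([ 0.00153114, -0.01763093, -0.02610929]), 'grasp_force': 0.0, 'width': 0.08518337160458096} 0.017
```

View pics/top0.png

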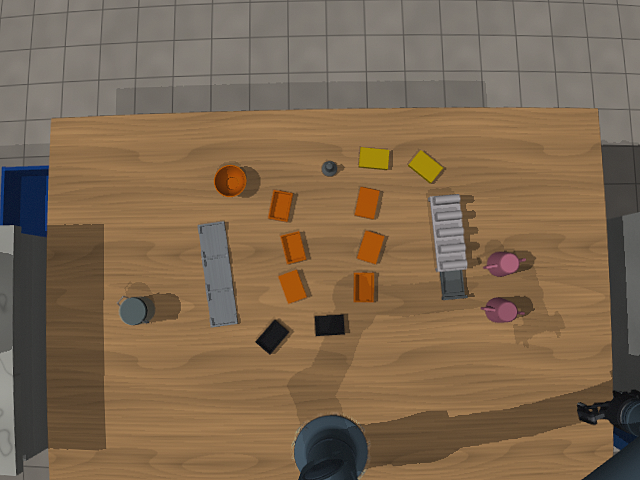

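View pics/side0.png

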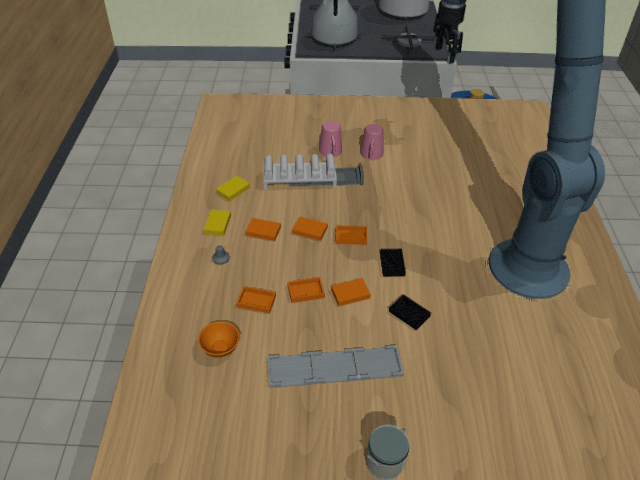

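```bash
python3 - <<'E'
import cv2,numpy as np
t=cv2.imread("pics/top0.png");s=cv2.imread("pics/side0.png")
L=cv2.resize(t[180:310,260:390],(390,390),interpolation=3)
R=cv2.resize(s[215:310,230:375],(405,265),interpolation=3)
a=np.zeros((600,800,3),np.uint8)
a[:390,:390]=L;a[:265,395:800]=R
a[270:595,395:795]=cv2.resize(s[150:195,255:375],(400,150),interpolation=3) if 0 else cv2.resize(t[180:310,400:560],(400,325),interpolation=3)
a[395:595,:390]=cv2.resize(s[142:202,255:372],(390,200),interpolation=3)
cv2.imwrite("pics/m1.png",a)
E
```

```text
(no output)
```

View pics/m1.png

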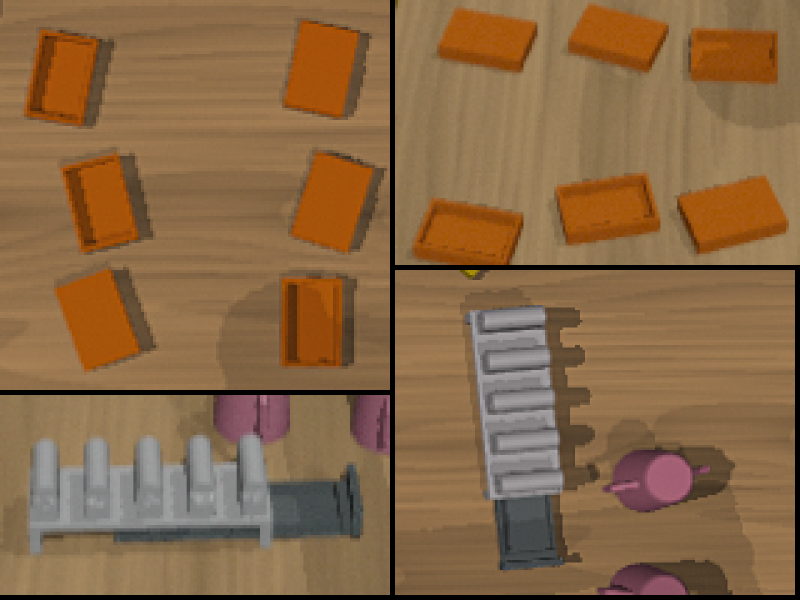

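```bash
cat > h.py <<'E'
from plant import bot
import cv2,numpy as np
from scipy.optimize import minimize
from scipy.spatial.transform import Rotation as Ro
C={n:bot.calibration(n) for n in("top","side")}
def proj(n,P):
    c=C[n];T=np.linalg.inv(c["extrinsics"]);P=np.atleast_2d(P)@T[:3,:3].T+T[:3,3]
    return cv2.projectPoints(P,np.zeros(3),np.zeros(3),c["intrinsics"],np.array([c["k1"],0,0,0.]))[0][:,0]
def ray(n,uv,z):
    c=C[n];p=cv2.undistortPoints(np.float64(uv).reshape(-1,1,2),c["intrinsics"],np.array([c["k1"],0,0,0.]))[:,0]
    E=c["extrinsics"];d=np.c_[p,np.ones(len(p))]@E[:3,:3].T
    return E[:3,3]+d*((z-E[2,3])/d[:,2])[:,None]
def box(l,w,z0,z1): return np.array([[x*l/2,y*w/2,z] for x in(-1,1) for y in(-1,1) for z in(z0,z1)])
LID=box(.08,.054,0,.016)
TRAY=box(.284,.074,0,.010)
RACK=np.r_[box(.206,.08,.0,.03),box(.198,.066,.03,.055),box(.176,.066,.03,.066)]
def place(M,p):
    c,s=np.cos(p[2]),np.sin(p[2]);return M@np.array([[c,s,0],[-s,c,0],[0,0,1]])+[p[0],p[1],0]
def hull(P): return cv2.convexHull(np.float32(P))
def fit(M,masks,p0):
    H={n:hull(h.reshape(-1,2)+.0) for n,h in masks.items()}
    def f(p):
        p=np.array(p)*[.01,.01,.1];e=0
        for n,h in H.items():
            m=hull(proj(n,place(M,p)))
            a,b=cv2.contourArea(m),cv2.contourArea(h);i=cv2.intersectConvexConvex(m,h)[0]
            e+=1-i/(a+b-i)
        return e
    r=min((minimize(f,np.array([p0[0],p0[1],p0[2]+d])/[.01,.01,.1],method="Nelder-Mead",
      options=dict(initial_simplex=np.array([p0[0],p0[1],p0[2]+d])/[.01,.01,.1]+np.r_[np.zeros((1,3)),np.eye(3)])) for d in(-.15,.15)),key=lambda r:r.fun)
    return r.x*[.01,.01,.1],r.fun
def blobs(img,f,amin):
    hsv=cv2.cvtColor(img,cv2.COLOR_RGB2HSV);k=4  # upsample so pixel extents are symmetric
    m=cv2.resize(f(hsv).astype(np.uint8)*255,None,fx=k,fy=k,interpolation=0)
    cs=cv2.findContours(m,cv2.RETR_EXTERNAL,cv2.CHAIN_APPROX_NONE)[0]
    return [(c.astype(float)+.5)/k-.5 for c in cs if cv2.contourArea(c)>amin*k*k]
orange=lambda h:(h[...,0]<17)&(h[...,1]>185)&(h[...,2]>60)
def lids():
    bt=[b for b in blobs(bot.read_camera("top"),orange,200)];bs=blobs(bot.read_camera("side"),orange,200);out=[]
    for b in bt:
        g=ray("top",b,.012);c,(w,h),a=cv2.minAreaRect(np.float32(g[:,:2]*1000))
        if max(w,h)>105 or min(w,h)>75 or min(w,h)<35: continue
        yaw=np.radians(a if w>h else a+90);uv=proj("side",[c[0]/1000,c[1]/1000,.008])[0]
        s=min(bs,key=lambda q:np.linalg.norm(q.mean(0)[0]-uv));ms={"top":b}
        if np.linalg.norm(s.mean(0)[0]-uv)<8: ms["side"]=s
        p,e=fit(LID,ms,[c[0]/1000,c[1]/1000,yaw])
        out.append((np.round(p,4),round(e,3),len(ms),b.mean(0)[0].round(),np.round([w,h])))
    return out
E
cat > a.py <<'E'
from h import *
for o in lids(): print(*o)
t=bot.read_camera("top");s=bot.read_camera("side")
for n,im in(("top",t),("side",s)):
    hsv=cv2.cvtColor(im,cv2.COLOR_RGB2HSV)
    for nm,pts in(("rack",[(435,215),(450,203),(440,252)] if n=="top" else [(300,183),(285,165),(268,165)]),("tray",[(212,250),(225,300)] if n=="top" else [(330,370),(290,380)])):
        print(n,nm,[hsv[v,u] for u,v in pts])
print("drip top",hsv.shape)
E
python3 a.py
```

```text
[ 0.4454 -0.0975  3.1183] 0.135 2 [363. 287.] [54. 81.]
[0.4497 0.0958 0.3449] 0.117 2 [292. 287.] [82. 56.]
[ 0.5521 -0.1181  2.8206] 0.123 2 [370. 247.] [57. 83.]
[0.5572 0.093  0.2181] 0.125 2 [293. 247.] [83. 56.]
[0.6735 0.126  2.9466] 0.129 2 [280. 205.] [57. 84.]
[ 0.6768 -0.112   2.9159] 0.139 2 [367. 202.] [56. 84.]
top rack [array([170,   8,  94], dtype=uint8), array([ 0,  8, 62], dtype=uint8), array([170,   8,  98], dtype=uint8)]
top tray [array([108,  11, 115], dtype=uint8), array([109,  18, 116], dtype=uint8)]
side rack [array([100,  21,  72], dtype=uint8), array([  0,   0, 155], dtype=uint8), array([  0,   0, 157], dtype=uint8)]
side tray [array([100,  19, 122], dtype=uint8), array([ 90,  10, 123], dtype=uint8)]
drip top (480, 640, 3)
```

```bash
cat > b.py <<'E'
from h import *
im={n:bot.read_camera(n) for n in("top","side")}
def big(n,roi,f):
    u0,v0,u1,v1=roi;m=np.zeros((480,640),bool);m[v0:v1,u0:u1]=1
    b=blobs(im[n],lambda h:f(h)&m,300)
    return max(b,key=lambda c:cv2.contourArea(np.float32(c)))
g=lambda h:(h[...,1]<45)&(h[...,2]>85)
tm={"top":big("top",(185,210,250,340),g),"side":big("side",(250,335,415,395),g)}
w=lambda h:(h[...,1]<24)&(h[...,2]>58)
rm={"top":big("top",(420,185,474,273),w),"side":big("side",(255,145,338,192),w)}
pt=fit(TRAY,tm,[.51,.29,0]);pr=fit(RACK,rm,[.58,-.33,0]);print(pt,pr)
for n in tm: print(n,fit(TRAY,{n:tm[n]},[.51,.29,0]),fit(RACK,{n:rm[n]},[.58,-.33,0]))
out=[]
for n,rois in(("top",[(420,180,480,310),(190,210,250,340)]),("side",[(255,140,375,200),(255,335,415,395)])):
    k=5;I=cv2.resize(im[n],None,fx=k,fy=k,interpolation=2)[:,:,::-1].copy()
    for M,p in((TRAY,pt[0]),(RACK,pr[0])):
        for j in range(0,len(M),8):
            q=((proj(n,place(M[j:j+8],p))+.5)*k).astype(int)
            for a in range(8):
                for b in(1,2,4):
                    if not a&b: cv2.line(I,q[a],q[a|b],(0,255,0) if j==0 else (255,0,255),1)
    for x0,y0,x1,y1 in rois: out.append(I[y0*k:y1*k,x0*k:x1*k])
A=np.zeros((600,800,3),np.uint8)
def put(i,x,y,w,h): A[y:y+h,x:x+w]=cv2.resize(i,(w,h),interpolation=cv2.INTER_AREA)
put(out[0],0,0,275,598);put(out[1],280,0,120,260);put(out[2],280,270,518,260);put(out[3],405,0,395,148)
cv2.imwrite("pics/m2.png",A)
E
python3 b.py
```

```text
(array([0.48730056, 0.30229661, 0.12441649]), np.float64(0.0691919373534654)) (array([ 0.58529441, -0.33118177,  0.08112485]), np.float64(0.08952141482497111))
top (array([0.49008839, 0.30248153, 0.12360966]), np.float64(0.02549949071221258)) (array([ 0.59019186, -0.32982698,  0.06810136]), np.float64(0.03672361493295684))
side (array([0.48582717, 0.30310092, 0.12378178]), np.float64(0.02852788041655885)) (array([ 0.58524186, -0.33355799,  0.07517876]), np.float64(0.03694863738588028))
```

View pics/m2.png

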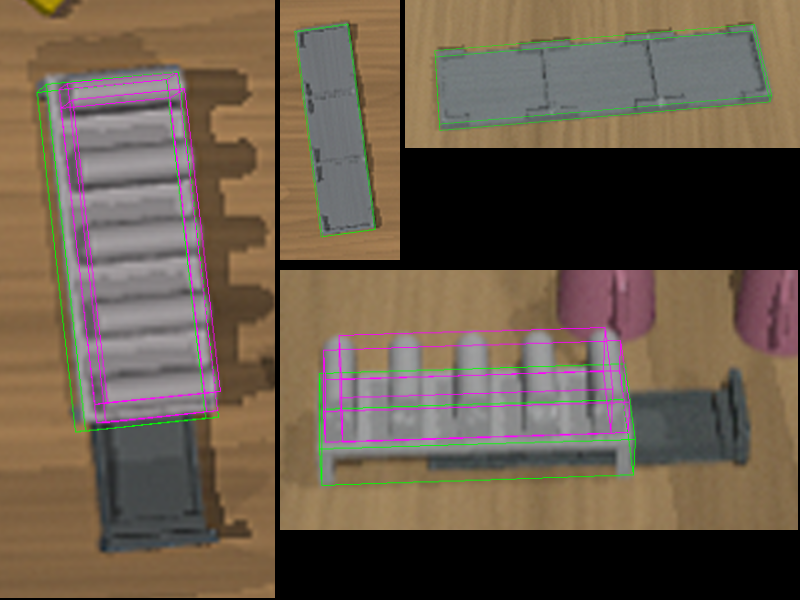

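```bash
cat >> h.py <<'E'
RACKP=np.array([.5877,-.3317,.078]);TRAYP=np.array([.488,.3028,.1237])
def loc(p,x,y=0,z=0): return place(np.array([[x,y,z]]),p)[0]
def rot(yaw,tilt=0,roll=0):
    c,s=np.cos(yaw),np.sin(yaw);R=np.array([[c,s,0],[s,-c,0],[0,0,-1.]])
    return Ro.from_matrix(R)*Ro.from_euler("y",np.radians(tilt))*Ro.from_euler("z",np.radians(roll))
def go(pos,R,ref=None):
    """print jog row from the present pose to pos,R"""
    s=bot.state();p,q=(s["eef_pos"],Ro.from_quat(s["eef_rot"])) if ref is None else ref
    t=q.inv().apply(np.array(pos)-p)*1000;r=(q.inv()*R).as_rotvec(degrees=True)
    print("t",t.round(1),"r",r.round(1))
E
python3 - <<'E'
from h import *
for z in(.033,): print(ray("top",[[443,298.5],[467,297.5]],z))
print(ray("side",[[361.5,168]],.02), rot(.1,30).as_matrix()[:,2])
c=lambda P:place(np.array([P-np.r_[RACKP[:2],0]]),[0,0,-RACKP[2]])
for P in (*ray("top",[[443,298.5],[467,297.5]],.033),ray("side",[[361.5,168]],.02)[0]): print(c(P))
R=rot(RACKP[2]); p=loc(RACKP,-.25); print(p)
go([p[0],p[1],.2],R);go([p[0],p[1],.036],R)
E
```

```text
[[ 0.41129129 -0.30987049  0.033     ]
 [ 0.41237714 -0.37537302  0.033     ]]
[[ 0.4067954  -0.36294539  0.02      ]] [ 0.49750208  0.04991671 -0.8660254 ]
[[-0.17417138  0.03550907  0.033     ]]
[[-0.17819284 -0.02987891  0.033     ]]
[[-0.18278924 -0.01705414  0.02      ]]
[ 0.33846011 -0.35118023  0.        ]
t [ 235.2 -222.6   20.6] r [-0.   0.  10.6]
t [ 235.2 -222.5  184.6] r [-0.   0.  10.6]
```

{"fn": "jog_arm", "kwargs": {"motion": [{"tx": 60,"ty": -50,"tz": 20,"rz": 5,"claw": 0},{"tx": 120,"ty": -100,"tz": 20,"rz": 10.6,"claw": 0},{"tx": 180,"ty": -150,"tz": 20,"rz": 10.6,"claw": 0},{"tx": 235,"ty": -200,"tz": 20,"rz": 10.6,"claw": 0},{"tx": 260,"ty": -227,"tz": 20,"rz": 10.6,"claw": 0},{"tx": 260,"ty": -227,"tz": 80,"rz": 10.6,"claw": 0},{"tx": 260,"ty": -227,"tz": 140,"rz": 10.6,"claw": 0},{"tx": 260,"ty": -227,"tz": 184,"rz": 10.6,"claw": 0},{"tx": 260,"ty": -227,"tz": 184,"rz": 10.6,"claw": 0},{"tx": 260,"ty": -227,"tz": 184,"rz": 10.6,"claw": 0}]}}

```text
invalid input
```

```bash
cat > snap.py <<'E'
import sys
from h import *
# snap.py out cam u0 v0 u1 v1 [cam ...]: crops scaled side by side (height 400 max, total <=800)
a=sys.argv[2:];im=[]
for i in range(0,len(a),5):
    u0,v0,u1,v1=map(int,a[i+1:i+5]);c=bot.read_camera(a[i])[v0:v1,u0:u1,::-1]
    k=min(395/(u1-u0) if len(a)>5 else 800/(u1-u0),600/(v1-v0));c=cv2.resize(c,None,fx=k,fy=k,interpolation=3);A=np.zeros((600,c.shape[1]+4,3),np.uint8);A[:c.shape[0],:c.shape[1]]=c[:600];im.append(A)
cv2.imwrite(f"pics/{sys.argv[1]}.png",np.hstack(im)[:,:800])
E
python3 - <<'E'
from h import *
s=bot.state();print(s["eef_pos"],s["ft_force"],s["joint_pos"].round(3))
p=loc(RACKP,-.22);go([p[0],p[1],.036],rot(RACKP[2]))
E
python3 snap.py d1 top 400 180 560 330 side 255 90 415 220
```

```text
[ 0.16946703 -0.62738607  0.22046109] [ 0.47341896 -0.92679484  0.01446052] [ 1.209  0.383  0.044  1.598 -0.018  1.161 -0.05 ]
t [ 264.6 -217.   184.6] r [-0.   0.  10.6]
```

View pics/d1.png

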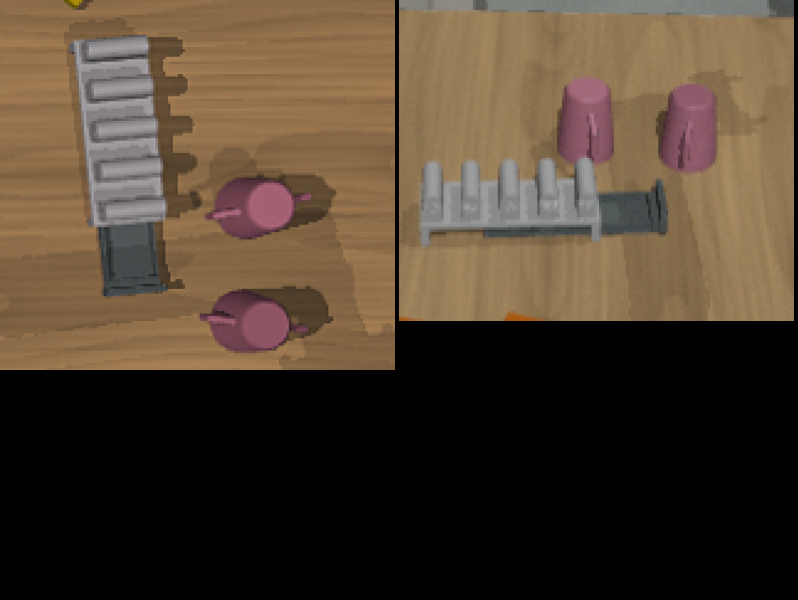

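The picture shows the scene unchanged: the jog was refused, so nothing moved. I'll retry with every field given.

{"fn": "jog_arm", "kwargs": {"motion": [{"tx": 60,"ty": -50,"tz": 20,"rx": 0,"ry": 0,"rz": 5,"claw": 0},{"tx": 120,"ty": -100,"tz": 20,"rx": 0,"ry": 0,"rz": 10.6,"claw": 0},{"tx": 180,"ty": -150,"tz": 20,"rx": 0,"ry": 0,"rz": 10.6,"claw": 0},{"tx": 235,"ty": -200,"tz": 20,"rx": 0,"ry": 0,"rz": 10.6,"claw": 0},{"tx": 264,"ty": -217,"tz": 20,"rx": 0,"ry": 0,"rz": 10.6,"claw": 0},{"tx": 264,"ty": -217,"tz": 80,"rx": 0,"ry": 0,"rz": 10.6,"claw": 0},{"tx": 264,"ty": -217,"tz": 140,"rx": 0,"ry": 0,"rz": 10.6,"claw": 0},{"tx": 264,"ty": -217,"tz": 184,"rx": 0,"ry": 0,"rz": 10.6,"claw": 0},{"tx": 264,"ty": -217,"tz": 184,"rx": 0,"ry": 0,"rz": 10.6,"claw": 0}]}}

```text
t: 1.62
eef_pos: [0.3647, -0.3463, 0.0333]
eef_rot: [0.999, 0.04, -0.003, -0.003]
ft_force: [0.5, 0.9, -0.5]
width: 0.0004
grasp_force: 0.0
```

```bash
python3 - <<'E'
from h import *
s=bot.state();print(s["eef_pos"],s["ft_force"],s["joint_pos"].round(3))
p=loc(RACKP,-.22);go([p[0],p[1],.036],rot(RACKP[2]))
E
```

```text
[ 0.364677   -0.34629081  0.03329106] [ 0.46725633  0.8665641  -0.49260888] [ 0.782  0.381 -0.118  2.067  0.067  0.707 -0.871]
t [ 3.5  2.8 -2.8] r [-0.4  0.4  0.1]
```

{"fn": "jog_arm", "kwargs": {"motion": [{"tx": 15,"ty": 2,"tz": -3,"rx": 0,"ry": 0,"rz": 0,"claw": 0},{"tx": 25,"ty": 2,"tz": -3,"rx": 0,"ry": 0,"rz": 0,"claw": 0},{"tx": 33,"ty": 2,"tz": -3,"rx": 0,"ry": 0,"rz": 0,"claw": 0},{"tx": 41,"ty": 2,"tz": -3,"rx": 0,"ry": 0,"rz": 0,"claw": 0},{"tx": 49,"ty": 2,"tz": -3,"rx": 0,"ry": 0,"rz": 0,"claw": 0},{"tx": 57,"ty": 2,"tz": -3,"rx": 0,"ry": 0,"rz": 0,"claw": 0},{"tx": 65,"ty": 2,"tz": -3,"rx": 0,"ry": 0,"rz": 0,"claw": 0},{"tx": 73,"ty": 2,"tz": -3,"rx": 0,"ry": 0,"rz": 0,"claw": 0},{"tx": 80,"ty": 2,"tz": -3,"rx": 0,"ry": 0,"rz": 0,"claw": 0},{"tx": 80,"ty": 2,"tz": -3,"rx": 0,"ry": 0,"rz": 0,"claw": 0}]}}

```text
t: 2.88
eef_pos: [0.4486, -0.3446, 0.0397]
eef_rot: [0.999, 0.04, 0.0, 0.0]
ft_force: [-0.6, 0.6, -0.7]
width: -0.0002
grasp_force: 0.0
```

{"fn": "jog_arm", "kwargs": {"motion": [{"tx": 4,"ty": 0,"tz": 0,"rx": 0,"ry": 0,"rz": 0,"claw": 0},{"tx": 8,"ty": 0,"tz": 0,"rx": 0,"ry": 0,"rz": 0,"claw": 0},{"tx": 10,"ty": 0,"tz": 0,"rx": 0,"ry": 0,"rz": 0,"claw": 0},{"tx": 10,"ty": 0,"tz": 0,"rx": 0,"ry": 0,"rz": 0,"claw": 0}]}}

```text
t: 3.38
eef_pos: [0.4578, -0.344, 0.0397]
eef_rot: [0.999, 0.04, 0.0, -0.0]
ft_force: [-0.3, 0.5, 0.7]
width: -0.0004
grasp_force: 0.0
```

```bash
python3 snap.py d2 top 400 180 520 300 side 255 130 375 220
```

```text
(no output)
```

View pics/d2.png

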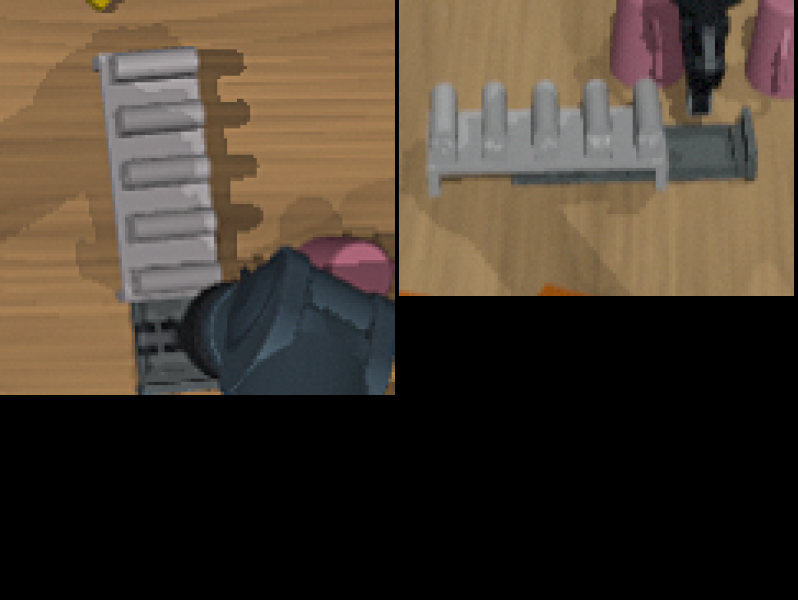

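```bash
python3 - <<'E'
from h import *
s=bot.state();p=s["eef_pos"];tip=p+Ro.from_quat(s["eef_rot"]).apply([0,0,.017])
print(p,tip)
for n in C: print(n,proj(n,[p,tip]))
print(s["joint_pos"].round(3))
E
```

```text
[ 0.45751205 -0.34408187  0.03964214] [ 0.4575087  -0.34408082  0.02264214]
top [[455.62443414 280.98763995]
 [454.12807024 280.99606996]]
side [[344.44405368 166.25591499]
 [344.19177259 170.95384151]]
[ 0.678  0.47  -0.126  1.907  0.082  0.77  -0.985]
```

```bash
python3 snap.py d3 top 430 260 480 305 side 325 140 375 185
```

```text
(no output)
```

View pics/d3.png

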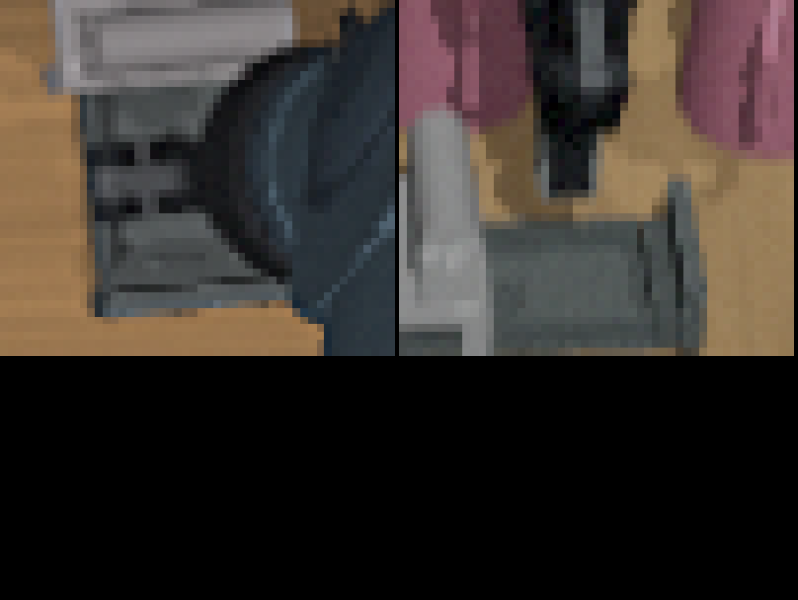

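{"fn": "jog_arm", "kwargs": {"motion": [{"tx": 0,"ty": 0,"tz": -30,"rx": 0,"ry": 0,"rz": 0,"claw": 0},{"tx": -50,"ty": 0,"tz": -30,"rx": 0,"ry": 0,"rz": 0,"claw": 0},{"tx": -100,"ty": 0,"tz": -30,"rx": 0,"ry": 0,"rz": 0,"claw": 0},{"tx": -105,"ty": 0,"tz": -30,"rx": 0,"ry": 0,"rz": 0,"claw": 0},{"tx": -105,"ty": 0,"tz": 0,"rx": 0,"ry": 0,"rz": 0,"claw": 0},{"tx": -105,"ty": 0,"tz": 10,"rx": 0,"ry": 0,"rz": 0,"claw": 0},{"tx": -105,"ty": 0,"tz": 16,"rx": 0,"ry": 0,"rz": 0,"claw": 0},{"tx": -105,"ty": 0,"tz": 18,"rx": 0,"ry": 0,"rz": 0,"claw": 0},{"tx": -105,"ty": 0,"tz": 18,"rx": 0,"ry": 0,"rz": 0,"claw": 0}]}}

```text
t: 4.7
eef_pos: [0.3536, -0.3526, 0.022]
eef_rot: [0.999, 0.04, 0.0, 0.0]
ft_force: [0.3, -0.3, -0.1]
width: -0.0
grasp_force: 0.0
```

```bash
python3 - <<'E'
from h import *
s=bot.state();p=s["eef_pos"];tip=p+Ro.from_quat(s["eef_rot"]).apply([0,0,.017])
print(p,tip,s["width"])
for n in C: print(n,proj(n,[p,tip]))
E
python3 snap.py d4 top 420 260 480 320 side 345 140 400 190
```

```text
[ 0.35356284 -0.35255772  0.02201204] [ 0.35357348 -0.35256533  0.00501204] -4.407307624815627e-06
top [[458.29740282 319.36219472]
 [456.78836392 318.93135534]]
side [[380.0634725  170.05325396]
 [379.56328646 174.67290735]]
```

View pics/d4.png

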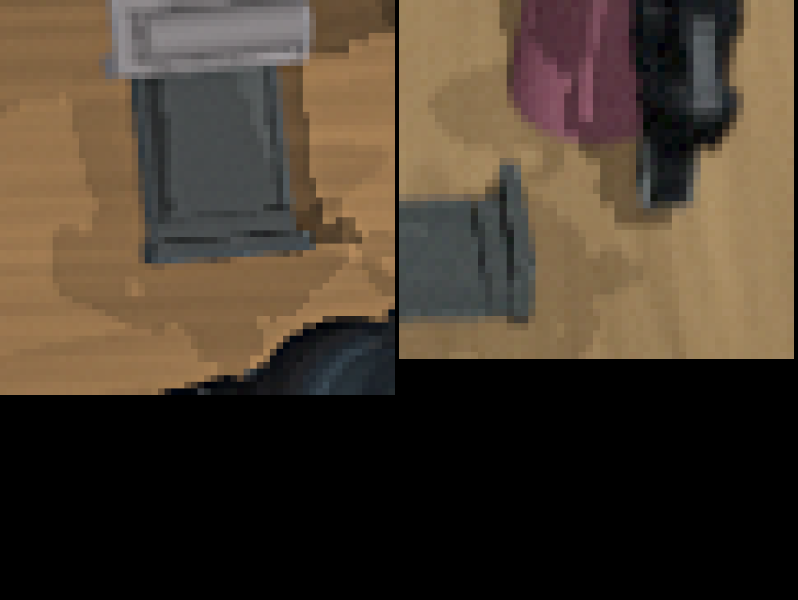

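{"fn": "jog_arm", "kwargs": {"motion": [{"tx": 0,"ty": 0,"tz": 3,"rx": 0,"ry": 0,"rz": 0,"claw": 0},{"tx": 0,"ty": 0,"tz": 5,"rx": 0,"ry": 0,"rz": 0,"claw": 0},{"tx": 0,"ty": 0,"tz": 6,"rx": 0,"ry": 0,"rz": 0,"claw": 0},{"tx": 0,"ty": 0,"tz": 6,"rx": 0,"ry": 0,"rz": 0,"claw": 0}]}}

```text
t: 5.3
eef_pos: [0.3529, -0.3522, 0.0155]
eef_rot: [0.999, 0.039, -0.0, -0.0]
ft_force: [-0.0, -0.0, 0.8]
width: 0.0001
grasp_force: 0.0
```

{"fn": "jog_arm", "kwargs": {"motion": [{"tx": 0,"ty": 0,"tz": 2,"rx": 0,"ry": 0,"rz": 0,"claw": 0},{"tx": 0,"ty": 0,"tz": 3,"rx": 0,"ry": 0,"rz": 0,"claw": 0},{"tx": 0,"ty": 0,"tz": 3,"rx": 0,"ry": 0,"rz": 0,"claw": 0}]}}

```text
t: 5.68
eef_pos: [0.3529, -0.3523, 0.0126]
eef_rot: [0.999, 0.039, -0.0, -0.0]
ft_force: [-0.0, 0.4, 0.6]
width: 0.0002
grasp_force: 0.0
```

```bash
python3 - <<'E'
from h import *
for i in range(3):
    s=bot.state();print(s["eef_pos"],s["ft_force"])
    im=bot.read_camera("side")
cv2.imwrite("pics/s5.png",im[:,:,::-1])
g=im.sum(2);print(g[155:185:1,376:390])
E
```

```text
[ 0.35290655 -0.35228129  0.01255933] [-0.01358021  0.41360464  0.6019579 ]
[ 0.35295637 -0.35230846  0.0126108 ] [ 0.14841519 -0.6428419  -0.71964711]
[ 0.35303291 -0.35234644  0.01267464] [ 0.85076074 -0.12149834 -0.36468453]
[[217 206  85  60  65  95 138 144 144 122 244 256 253 163]
 [225 197  26  36  64  91  60 105 130 149 253 277 273 189]
 [208 191  67  28  44  45  61  92 135 154 234 279 271 177]
 [207 191 141  18  81  29  38  71  95 106 155 170 166  93]
 [229 214 175  74  17  50  27  59  61  86 120 119 121  54]
 [258 240 195  50  36  13  51  53  55  89  92  86  58  35]
 [256 240 171  62  17  40  14  46  63  81  76  56  41  86]
 [250 238 149 130  60  36  43   1  53  43  31  40  75 193]
 [243 237 157 176 101  35  15  42  27  66 163 230 245 337]
 [260 239 158 177 126  16  18  39  54 104 250 367 373 403]
 [262 239 116 193 104  35  73  61  59 118 272 403 408 408]
 [261 235 142 259  73  56  60  93  88 148 309 410 411 417]
 [260 241 200 309  87  60  95  80  85 208 367 399 422 410]
 [252 241 187 305  68  81  82  86  99 243 374 398 411 417]
 [249 245 229 308  64  82  65  60  95 274 374 
[... 198 characters left out ...]
6 319 309 306 313 317 338 389 376 384 388 412 414]
 [354 349 360 346 353 363 360 380 383 371 379 379 403 405]
 [318 324 363 323 356 357 369 376 391 380 373 386 404 409]
 [334 319 336 298 352 353 357 380 388 376 377 390 394 407]
 [324 326 311 296 345 358 355 376 387 389 382 387 395 404]
 [324 324 316 302 347 362 349 374 388 393 387 376 393 407]
 [322 313 322 333 354 348 360 366 388 393 382 373 384 399]
 [353 348 349 361 353 352 350 369 384 387 385 372 392 388]
 [369 372 371 355 357 352 342 356 381 381 384 385 376 391]
 [372 365 362 358 351 343 349 360 379 388 387 380 386 394]
 [370 377 360 359 368 342 346 355 372 384 382 386 385 385]
 [360 367 364 368 367 343 344 358 363 382 378 381 386 387]]
```

{"fn": "jog_arm", "kwargs": {"motion": [{"tx": 0,"ty": 0,"tz": 3,"rx": 0,"ry": 0,"rz": 0,"claw": 0},{"tx": 0,"ty": 0,"tz": 5,"rx": 0,"ry": 0,"rz": 0,"claw": 0},{"tx": 0,"ty": 0,"tz": 5,"rx": 0,"ry": 0,"rz": 0,"claw": 0}]}}

```text
t: 6.2
eef_pos: [0.3528, -0.3521, 0.0074]
eef_rot: [0.999, 0.039, -0.0, -0.0]
ft_force: [0.3, 0.3, -0.4]
width: 0.0003
grasp_force: 0.0
```

{"fn": "jog_arm", "kwargs": {"motion": [{"tx": 0,"ty": 0,"tz": 2,"rx": 0,"ry": 0,"rz": 0,"claw": 0},{"tx": 0,"ty": 0,"tz": 3,"rx": 0,"ry": 0,"rz": 0,"claw": 0},{"tx": 0,"ty": 0,"tz": 3,"rx": 0,"ry": 0,"rz": 0,"claw": 0}]}}

```text
t: 6.58
eef_pos: [0.3529, -0.3523, 0.0046]
eef_rot: [0.999, 0.039, -0.0, -0.0]
ft_force: [-0.6, 1.0, 0.7]
width: 0.0002
grasp_force: 0.0
```

{"fn": "jog_arm", "kwargs": {"motion": [{"tx": 0,"ty": 0,"tz": 2,"rx": 0,"ry": 0,"rz": 0,"claw": 0},{"tx": 0,"ty": 0,"tz": 4,"rx": 0,"ry": 0,"rz": 0,"claw": 0},{"tx": 0,"ty": 0,"tz": 4,"rx": 0,"ry": 0,"rz": 0,"claw": 0}]}}

```text
t: 6.95
eef_pos: [0.3528, -0.3522, 0.0004]
eef_rot: [0.999, 0.039, -0.0, -0.0]
ft_force: [0.4, -0.5, -0.3]
width: 0.0003
grasp_force: 0.0
```

```bash
python3 - <<'E'
from h import *
s=bot.state();print(s["eef_pos"],s["ft_force"],s["joint_pos"].round(3),s["joint_torque"].round(2))
im=bot.read_camera("side")
g=im.sum(2).astype(int);print(g[163:182:1,376:390])
E
```

```text
[ 0.35281594 -0.35216408  0.00044621] [ 0.3547293  -0.45195989 -0.27168962] [ 0.794  0.43  -0.105  2.092  0.075  0.623 -0.854] [-1.000e-02 -3.639e+01 -3.900e-01 -1.586e+01  1.000e-02 -1.000e-02
 -0.000e+00]
[[240 243 148  35  25  23  31  63  41  78  90  93  63  60]
 [246 234 114  50  38  34  47  37  33  48  62  23  50 100]
 [256 239 133  99  56  53  51  32  42  52  42  36  66 190]
 [257 240 132 159  40  56  33  40  34  57 129 105 193 340]
 [252 236 121 195  64  15  49  41  57 116 242 317 350 404]
 [252 226 142 190  79  65  61  79  42 156 333 398 409 417]
 [243 212 164 256  71  37  69  78  81 220 371 402 404 412]
 [258 211 193 286  58  88  78  65 103 275 380 392 411 411]
 [260 205 248 247  59  78  58  79 107 302 388 396 404 411]
 [259 230 268 202  50  78  59  58 120 323 385 393 410 410]
 [252 254 286 157  66  48  51  80 115 331 382 392 406 410]
 [303 223 263 227 211 235 212 214 234 351 378 388 404 412]
 [328 272 203 239 304 300 290 340 349 379 377 387 404 403]
 [323 326 269 251 310 309 311 379 385 383 381 391 400 408]
 [332 324 313 301 303 313 315 373 390 392 375 383 395 407]
 [329 324 322 305 306 331 331 363 379 390 381 380 387 406]
 [326 321 320 304 327 349 352 367 388 395 380 374 389 397]
 [323 359 351 336 348 346 344 364 386 391 377 372 385 396]
 [346 371 370 356 351 352 348 360 380 387 385 374 387 396]]
```

{"fn": "jog_arm", "kwargs": {"motion": [{"tx": 0,"ty": 0,"tz": 2,"rx": 0,"ry": 0,"rz": 0,"claw": 0},{"tx": 0,"ty": 0,"tz": 4,"rx": 0,"ry": 0,"rz": 0,"claw": 0},{"tx": 0,"ty": 0,"tz": 4,"rx": 0,"ry": 0,"rz": 0,"claw": 0}]}}

```text
t: 7.38
eef_pos: [0.3528, -0.3522, -0.0036]
eef_rot: [0.999, 0.039, -0.0, -0.0]
ft_force: [0.3, -0.3, -0.5]
width: 0.0002
grasp_force: 0.0
```

{"fn": "jog_arm", "kwargs": {"motion": [{"tx": 0,"ty": 0,"tz": 1,"rx": 0,"ry": 0,"rz": 0,"claw": 0},{"tx": 0,"ty": 0,"tz": 2,"rx": 0,"ry": 0,"rz": 0,"claw": 0},{"tx": 0,"ty": 0,"tz": 2,"rx": 0,"ry": 0,"rz": 0,"claw": 0}]}}

```text
t: 7.75
eef_pos: [0.3529, -0.3523, -0.0054]
eef_rot: [0.999, 0.039, -0.0, -0.0]
ft_force: [-1.3, -1.3, 0.1]
width: -0.0
grasp_force: 0.0
```

{"fn": "jog_arm", "kwargs": {"motion": [{"tx": 0,"ty": 0,"tz": 1,"rx": 0,"ry": 0,"rz": 0,"claw": 0},{"tx": 0,"ty": 0,"tz": 2,"rx": 0,"ry": 0,"rz": 0,"claw": 0},{"tx": 0,"ty": 0,"tz": 2,"rx": 0,"ry": 0,"rz": 0,"claw": 0}]}}

```text
t: 8.12
eef_pos: [0.3529, -0.3523, -0.0074]
eef_rot: [0.999, 0.039, -0.0, -0.0]
ft_force: [0.1, -0.9, -0.7]
width: -0.0
grasp_force: 0.0
```

{"fn": "jog_arm", "kwargs": {"motion": [{"tx": 0,"ty": 0,"tz": 1,"rx": 0,"ry": 0,"rz": 0,"claw": 0},{"tx": 0,"ty": 0,"tz": 1,"rx": 0,"ry": 0,"rz": 0,"claw": 0},{"tx": 0,"ty": 0,"tz": 1,"rx": 0,"ry": 0,"rz": 0,"claw": 0}]}}

```text
t: 8.5
eef_pos: [0.353, -0.3524, -0.0083]
eef_rot: [0.999, 0.039, 0.0, -0.0]
ft_force: [-0.2, -0.8, -0.9]
width: 0.0001
grasp_force: 0.0
```

{"fn": "jog_arm", "kwargs": {"motion": [{"tx": 0,"ty": 0,"tz": 1.5,"rx": 0,"ry": 0,"rz": 0,"claw": 0},{"tx": 0,"ty": 0,"tz": 1.5,"rx": 0,"ry": 0,"rz": 0,"claw": 0}]}}

```text
t: 8.75
eef_pos: [0.3529, -0.3522, -0.01]
eef_rot: [0.999, 0.039, -0.0, -0.0]
ft_force: [-0.5, 0.2, -0.0]
width: -0.0001
grasp_force: 0.0
```

{"fn": "jog_arm", "kwargs": {"motion": [{"tx": 0,"ty": 0,"tz": 1.5,"rx": 0,"ry": 0,"rz": 0,"claw": 0},{"tx": 0,"ty": 0,"tz": 1.5,"rx": 0,"ry": 0,"rz": 0,"claw": 0}]}}

```text
t: 9.0
eef_pos: [0.353, -0.3524, -0.0105]
eef_rot: [0.999, 0.039, -0.0, -0.0]
ft_force: [-1.5, 1.0, 7.0]
width: -0.0001
grasp_force: 3.6
```

```bash
python3 - <<'E'
from h import *
s=bot.state();print(s["eef_pos"],s["ft_force"])
im=bot.read_camera("side")
g=im.sum(2).astype(int);print(g[168:182:1,374:390])
E
```

```text
[ 0.35304623 -0.35240544 -0.01048325] [-1.48287     1.01687489  6.98263312]
[[316 255 241 223 106  55  35  36  64  14  42  26  13  29  72 273]
 [315 259 245 211 142  93  57  24  59  49  36  87  95 114 202 376]
 [287 223 254 200 163 135  24  11  66  43  53 148 291 309 341 413]
 [252 202 222 143 173 144  68  46  57  51  57 230 378 395 405 404]
 [268 196 199 161 187 129  78  76  63  91 140 303 385 396 413 409]
 [318 195 223 153 254 102 104  65  60  58 149 337 376 393 410 407]
 [312 273 287 150 304  99  66  62  64  75 140 335 384 387 399 405]
 [315 317 325 187 315  88  61  66  87  82 185 358 379 377 401 406]
 [314 328 330 288 313 107  75  79  89  96 251 364 384 389 400 413]
 [308 319 328 321 316 149 155 135 150 157 331 381 382 376 400 406]
 [309 315 332 323 311 261 263 252 259 309 370 384 385 380 397 409]
 [313 313 325 320 320 307 340 326 305 367 381 393 385 373 386 402]
 [315 315 326 327 344 336 355 350 325 360 383 388 385 377 379 397]
 [311 308 320 345 366 364 350 350 341 363 380 390 386 375 383 387]]
```

{"fn": "jog_arm", "kwargs": {"motion": [{"tx": 0,"ty": 0,"tz": -10,"rx": 0,"ry": 0,"rz": 0,"claw": 0},{"tx": 15,"ty": 0,"tz": -10,"rx": 0,"ry": 0,"rz": 0,"claw": 0},{"tx": 30,"ty": 0,"tz": -10,"rx": 0,"ry": 0,"rz": 0,"claw": 0},{"tx": 37,"ty": 0,"tz": -10,"rx": 0,"ry": 0,"rz": 0,"claw": 0},{"tx": 44,"ty": 0,"tz": -10,"rx": 0,"ry": 0,"rz": 0,"claw": 0},{"tx": 52,"ty": 0,"tz": -10,"rx": 0,"ry": 0,"rz": 0,"claw": 0},{"tx": 60,"ty": 0,"tz": -10,"rx": 0,"ry": 0,"rz": 0,"claw": 0},{"tx": 68,"ty": 0,"tz": -10,"rx": 0,"ry": 0,"rz": 0,"claw": 0},{"tx": 76,"ty": 0,"tz": -10,"rx": 0,"ry": 0,"rz": 0,"claw": 0},{"tx": 84,"ty": 0,"tz": -10,"rx": 0,"ry": 0,"rz": 0,"claw": 0},{"tx": 90,"ty": 0,"tz": -10,"rx": 0,"ry": 0,"rz": 0,"claw": 0},{"tx": 90,"ty": 0,"tz": -10,"rx": 0,"ry": 0,"rz": 0,"claw": 0}]}}

```text
t: 10.55
eef_pos: [0.4444, -0.3451, -0.001]
eef_rot: [0.999, 0.04, 0.001, 0.0]
ft_force: [0.2, 0.6, 0.6]
width: 0.0002
grasp_force: 0.0
```

{"fn": "jog_arm", "kwargs": {"motion": [{"tx": 6,"ty": 0,"tz": 0,"rx": 0,"ry": 0,"rz": 0,"claw": 0},{"tx": 12,"ty": 0,"tz": 0,"rx": 0,"ry": 0,"rz": 0,"claw": 0},{"tx": 15,"ty": 0,"tz": 0,"rx": 0,"ry": 0,"rz": 0,"claw": 0},{"tx": 15,"ty": 0,"tz": 0,"rx": 0,"ry": 0,"rz": 0,"claw": 0}]}}

```text
t: 11.05
eef_pos: [0.4588, -0.3442, -0.0011]
eef_rot: [0.999, 0.04, 0.001, 0.0]
ft_force: [-0.4, -0.2, 0.0]
width: 0.0003
grasp_force: 0.0
```

```bash
python3 snap.py d6 top 410 180 490 310 side 255 140 375 200
```

```text
(no output)
```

View pics/d6.png

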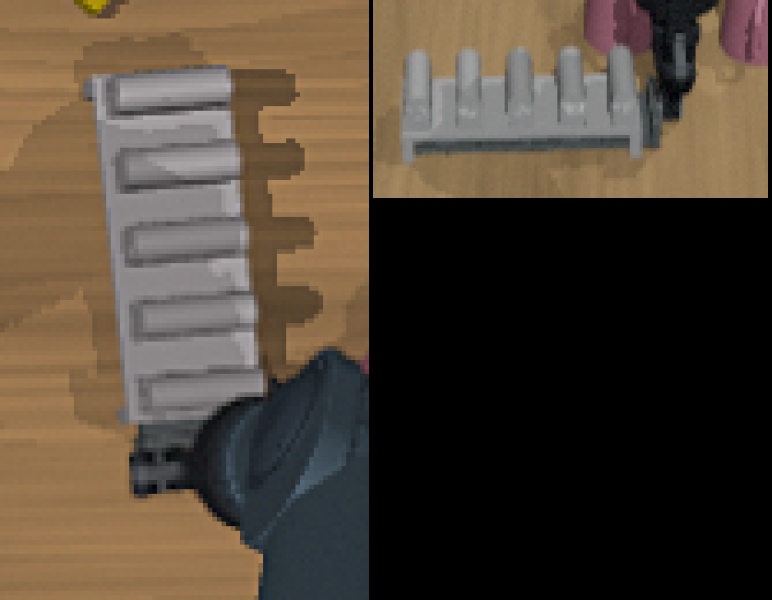

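The push now works: the plate (side view about (338,174)) is nearly at the rack's front. I'll go on in small steps until it stops.

{"fn": "jog_arm", "kwargs": {"motion": [{"tx": 3,"ty": 0,"tz": 0,"rx": 0,"ry": 0,"rz": 0,"claw": 0},{"tx": 6,"ty": 0,"tz": 0,"rx": 0,"ry": 0,"rz": 0,"claw": 0},{"tx": 6,"ty": 0,"tz": 0,"rx": 0,"ry": 0,"rz": 0,"claw": 0}]}}

```text
t: 11.52
eef_pos: [0.464, -0.3436, -0.0013]
eef_rot: [0.999, 0.039, 0.0, 0.0]
ft_force: [-1.3, 0.4, 0.2]
width: -0.0
grasp_force: 0.4
```

{"fn": "jog_arm", "kwargs": {"motion": [{"tx": 2,"ty": 0,"tz": 0,"rx": 0,"ry": 0,"rz": 0,"claw": 0},{"tx": 3,"ty": 0,"tz": 0,"rx": 0,"ry": 0,"rz": 0,"claw": 0},{"tx": 3,"ty": 0,"tz": 0,"rx": 0,"ry": 0,"rz": 0,"claw": 0}]}}

```text
t: 11.9
eef_pos: [0.4649, -0.3436, -0.0015]
eef_rot: [0.999, 0.039, -0.001, -0.0]
ft_force: [-4.7, 0.7, 3.8]
width: -0.0001
grasp_force: 2.6
```

{"fn": "jog_arm", "kwargs": {"motion": [{"tx": 2,"ty": 0,"tz": 0,"rx": 0,"ry": 0,"rz": 0,"claw": 0},{"tx": 2,"ty": 0,"tz": 0,"rx": 0,"ry": 0,"rz": 0,"claw": 0}]}}

```text
t: 12.15
eef_pos: [0.4649, -0.3436, -0.0017]
eef_rot: [0.999, 0.039, -0.003, -0.001]
ft_force: [-8.4, -0.1, 6.2]
width: -0.0001
grasp_force: 4.0
```

```bash
cat >> h.py <<'E'
TIP=-.0103   # measured by touch: tip (shut) in tool z
def tipof(w): # tip z in tool frame at opening w
    f=lambda y:np.sqrt(.057**2-(y-.006)**2)
    return TIP-f(0)+f(w/2)
def grasp(p,tilt=45,s0=.014,h=.0115,w=.054,back=0,dy=0,side=-1):
    """TCP pose gripping across a lid at its near end: p=(x,y,yaw)"""
    yaw=(p[2]+np.pi/2)%np.pi-np.pi/2
    q=loc([p[0],p[1],yaw],side*(.04-s0)+.011*np.cos(np.radians(tilt))*(tilt!=0),dy,h);R=rot(yaw,tilt)
    return q-R.apply([0,0,1])*(tipof(w)+back),R
E
python3 - <<'E'
from h import *
g=grasp([.5572,.093,.218],back=.08);print(g[0],g[1].as_quat())
go(*g); go(*grasp([.5572,.093,.218]),ref=g)
E
```

```text
[0.49383997 0.07896446 0.05817416] [ 0.91839666  0.10050358  0.38041235 -0.04162995]
t [  61.1 -419.2  -59.5] r [ 3.  45.3 -7.7]
t [-0. -0. 80.] r [0. 0. 0.]
```

{"fn": "jog_arm", "kwargs": {"motion": [{"tx": -15,"ty": 0,"tz": 0,"rx": 0,"ry": 0,"rz": 0,"claw": 0},{"tx": -30,"ty": 0,"tz": -40,"rx": 0,"ry": 0,"rz": 0,"claw": 40},{"tx": -30,"ty": 0,"tz": -100,"rx": 0,"ry": 0,"rz": 0,"claw": 80},{"tx": -30,"ty": 0,"tz": -150,"rx": 0,"ry": 0,"rz": 0,"claw": 80},{"tx": -30,"ty": 0,"tz": -150,"rx": 0,"ry": 0,"rz": 0,"claw": 80}]}}

```text
t: 12.78
eef_pos: [0.4435, -0.348, 0.1545]
eef_rot: [0.999, 0.04, 0.006, 0.004]
ft_force: [1.2, -0.0, -0.2]
width: 0.0724
grasp_force: 0.0
```

```bash
python3 - <<'E'
from h import *
g=grasp([.5572,.093,.218],back=.08);go(*g)
print(bot.state()["joint_pos"].round(3))
E
```

```text
t [  82.9 -422.4   93.8] r [ 3.6 44.3 -7.3]
[ 0.704  0.289 -0.129  1.875  0.044  0.966 -0.936]
```

{"fn": "jog_arm", "kwargs": {"motion": [{"tx": 0,"ty": -60,"tz": -20,"rx": 0,"ry": 6,"rz": -1,"claw": 78},{"tx": 0,"ty": -120,"tz": -20,"rx": 0.5,"ry": 14,"rz": -2,"claw": 78},{"tx": 10,"ty": -180,"tz": -20,"rx": 1,"ry": 22,"rz": -3,"claw": 78},{"tx": 25,"ty": -240,"tz": -20,"rx": 2,"ry": 30,"rz": -5,"claw": 78},{"tx": 40,"ty": -300,"tz": -20,"rx": 3,"ry": 38,"rz": -6,"claw": 78},{"tx": 60,"ty": -360,"tz": -10,"rx": 3.6,"ry": 44.3,"rz": -7.3,"claw": 78},{"tx": 75,"ty": -410,"tz": 20,"rx": 3.6,"ry": 44.3,"rz": -7.3,"claw": 78},{"tx": 83,"ty": -422,"tz": 60,"rx": 3.6,"ry": 44.3,"rz": -7.3,"claw": 78},{"tx": 83,"ty": -422,"tz": 80,"rx": 3.6,"ry": 44.3,"rz": -7.3,"claw": 78},{"tx": 83,"ty": -422,"tz": 80,"rx": 3.6,"ry": 44.3,"rz": -7.3,"claw": 78}]}}

```text
t: 14.02
eef_pos: [0.4956, 0.0684, 0.1486]
eef_rot: [0.934, 0.099, 0.34, -0.041]
ft_force: [-0.2, 0.4, -0.0]
width: 0.0779
grasp_force: 0.0
```

```bash
python3 - <<'E'
from h import *
s=bot.state();print(s["joint_pos"].round(3),s["width"])
p=s["eef_pos"];R=Ro.from_quat(s["eef_rot"]);a=p+R.apply([0,0,tipof(s["width"])])
print("tool-hyp",[proj(n,a).round(1) for n in C]); b=p+R.apply([0,0,.017-.0103-TIP+tipof(s["width"])-TIP*0])+[0,0,0.0273]
b=p+R.apply([0,0,.017+tipof(s["width"])-TIP])+[0,0,.0273]
print("world-hyp",[proj(n,b).round(1) for n in C])
go(*grasp([.5572,.093,.218]))
E
python3 snap.py e1 top 240 190 340 300 side 250 220 400 340
```

```text
[ 0.421 -0.073 -0.609  2.501 -1.571  0.057 -0.011] 0.07787909928600054
tool-hyp [array([[300.5, 274. ]]), array([[338.2, 234.9]])]
world-hyp [array([[298.7, 266.9]]), array([[330.5, 233.9]])]
t [-51.1  -9.6 149.3] r [-0.2  4.9 -0.5]
```

View pics/e1.png

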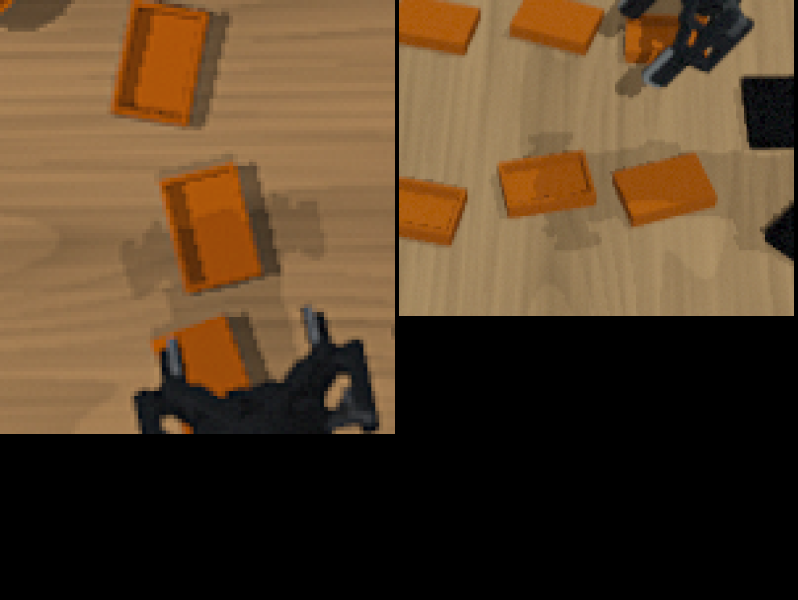

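{"fn": "jog_arm", "kwargs": {"motion": [{"tx": 0,"ty": 0,"tz": -20,"rx": 0,"ry": -10,"rz": 0,"claw": 78},{"tx": 20,"ty": 0,"tz": -20,"rx": 0,"ry": -20,"rz": 0,"claw": 78},{"tx": 40,"ty": 0,"tz": -20,"rx": 0,"ry": -30,"rz": 0,"claw": 78},{"tx": 60,"ty": 0,"tz": 0,"rx": 0,"ry": -40,"rz": 0,"claw": 78},{"tx": 60,"ty": 0,"tz": 0,"rx": 0,"ry": -40,"rz": 0,"claw": 78},{"tx": 60,"ty": 0,"tz": 0,"rx": 0,"ry": -40,"rz": 0,"claw": 78}]}}

```text
t: 14.88
eef_pos: [0.5403, 0.0738, 0.1882]
eef_rot: [0.987, 0.119, 0.103, -0.044]
ft_force: [-1.3, 1.9, 0.1]
width: 0.078
grasp_force: 0.0
```

```bash
cat > kin.py <<'E'
from h import *
from itertools import product
from scipy.optimize import least_squares
s=bot.state();print(s["joint_pos"].round(3),s["eef_pos"],s["eef_rot"])
D=[([1.209,.383,.044,1.598,-.018,1.161,-.05],[.1695,-.6274,.2205],[.99131,.131536,-.000226,-.00118]),
([.794,.43,-.105,2.092,.075,.623,-.854],[.3528,-.3522,.0004],[.999,.039,0,0]),
([.678,.47,-.126,1.907,.082,.77,-.985],[.4575,-.3441,.0396],[.999,.04,0,0]),
([.704,.289,-.129,1.875,.044,.966,-.936],[.4435,-.348,.1545],[.999,.04,.006,.004]),
([.421,-.073,-.609,2.501,-1.571,.057,-.011],[.4956,.0684,.1486],[.934,.099,.34,-.041]),
(s["joint_pos"],s["eef_pos"],s["eef_rot"])]
def fk(q,P,S):
    H,L1,L2,Lw,c1,c7=P
    R=Ro.from_euler("z",S[0]*q[0]+c1)*Ro.from_euler("y",q[1]);p=np.array([0,0,H])+R.apply([0,0,L1])
    R=R*Ro.from_euler("z",S[1]*q[2])*Ro.from_euler("y",q[3]);p=p+R.apply([0,0,L2])
    R=R*Ro.from_euler("z",S[2]*q[4])*Ro.from_euler("y",q[5]);p=p+R.apply([0,0,Lw])
    return p,R*Ro.from_euler("z",S[3]*q[6]+c7)
if __name__=="__main__":
    best=None
    for S in product((1,-1),repeat=4):
        for c1 in(0,-1.57,1.57):
          for c7 in(0,1.57,3.14,-1.57):
            def f(P):
                r=[]
                for q,p,o in D:
                    a,R=fk(q,P,S);r+=[*(a-p),*(.3*(R.inv()*Ro.from_quat(o)).as_rotvec())]
                return r
            x=least_squares(f,[.33,.478,.514,.35,c1,c7])
            if best is None or x.cost<best[0]: best=(x.cost,S,x.x)
    print(best)
E
python3 kin.py
```

```text
[ 0.611  0.179 -0.827  2.01   0.082  0.797 -1.576] [0.54029048 0.07378782 0.1882355 ] [ 0.98652242  0.11908668  0.10306057 -0.04438908]
(np.float64(0.00020274885375615956), (-1, -1, -1, -1), array([ 0.27174893,  0.50435072,  0.49877146,  0.32289127, -0.06767595,
        1.50600407]))
```

```bash
cat >> kin.py <<'E'
PK=np.array([.27174893,.50435072,.49877146,.32289127,-.06767595,1.50600407]);SG=(-1,-1,-1,-1)
LO=np.array([-2.61,-.41,-1.48,0,-1.57,.05,-2.85]);HI=np.array([2.61,2.15,1.57,2.5,4.71,1.97,2.85])
def ik(p,R,q0,tr=12):
    rng=np.random.default_rng(0);best=None
    for i in range(tr):
        q=np.clip(np.array(q0)+(rng.normal(0,.4,7) if i else 0),LO+.02,HI-.02)
        def f(q):
            a,B=fk(q,PK,SG);return [*(a-p)*10,*(3*(B.inv()*R).as_rotvec()),*(.02*(q-q0))]
        x=least_squares(f,q,bounds=(LO+.01,HI-.01))
        e=np.abs(x.fun[:6]).max()
        k=(e>.05,np.abs(x.x-q0).max() if e<=.05 else e)
        if best is None or k<best[0]: best=(k,x.x)
    return best
E
cat > feas.py <<'E'
from kin import *
for q,p,o in D:
    a,B=fk(q,PK,SG);print(((a-p)*1000).round(1),(B.inv()*Ro.from_quat(o)).as_rotvec(degrees=True).round(1))
q0=D[-1][0]
for phi in(20,30,40,50):
    print("phi",phi)
    for nm,L in(("A",[.6735,.126,-.195]),("B",[.5572,.093,.218]),("C",[.4454,-.0975,-.023])):
        yaw=L[2]; R=rot(yaw,-phi); tipc=loc(L,.04-.014-.011*np.cos(np.radians(phi)),0,.011)
        b=ik(tipc-R.apply([0,0,1])*tipof(.054),R,q0,6);print(nm,b[0],b[1].round(2))
    for sl in(3,2,1):
        R=rot(RACKP[2],90-phi); c=loc(RACKP,-.066+.044*sl,0,.03+.08-.025)
        b=ik(c-R.apply([0,0,1])*(tipof(.054)-.008),R,q0,6);print("slot",sl,b[0],b[1].round(2))
E
python3 feas.py
```

```text
[ 0.611  0.179 -0.827  2.01   0.082  0.797 -1.576] [0.54029048 0.07378782 0.1882355 ] [ 0.98652242  0.11908668  0.10306057 -0.04438908]
[-3.4  3.3 -2.6] [ 0.1 -0.  -0.2]
[5.7 4.  1.8] [ 0.   0.  -0.1]
[1.5 0.7 0.7] [-0.   0.  -0.2]
[-0.3  3.2  0.1] [ 0.   0.  -0.2]
[-1.6  4.  -1.8] [2.5 0.  0.8]
[ 7.4 -4.5  1.8] [ 0.8 -0.2 -0.1]
phi 20
A (np.False_, np.float64(0.7624060858767319)) [ 0.08  0.94 -0.47  1.3   0.25  1.3  -2.14]
B (np.False_, np.float64(0.6061582715737518)) [ 0.13  0.79 -0.52  1.63  0.37  1.19 -1.88]
C (np.False_, np.float64(0.44312740816831053)) [ 0.49  0.62 -0.48  1.92  0.35  1.05 -1.78]
slot 3 (np.False_, np.float64(2.1935608475829986)) [ 1.72  1.72 -1.47  2.06  2.28  0.39 -2.2 ]
slot 2 (np.False_, np.float64(2.1018913364037815)) [ 1.82  1.74 -1.47  2.12  2.18  0.39 -2.08]
slot 1 (np.False_, np.float64(1.983026953709796)) [ 1.93  1.77 -1.47  2.18  2.07  0.4  -1.93]
phi 30
A (np.False_, np.float64(0.8766865968762447)) [ 0.07  1.05 -0.48  1.13  0.21  1.52 -2.11]
B (np.False_, np.float64(0.7055183300192528)) [ 0.09  0.88 -0.51  1.5   0.35  1.4  -1.87]
C (np.False_, np.flo
[... 773 characters left out ...]
) [ 1.46  0.81 -0.97  2.06 -1.56  0.06  0.91]
slot 1 (np.False_, np.float64(2.413294473659522)) [ 1.58  0.81 -1.03  2.13 -1.43  0.06  0.84]
phi 50
A (np.False_, np.float64(1.238524513531852)) [ 0.03  1.3  -0.5   0.77  0.15  1.95 -2.1 ]
B (np.False_, np.float64(0.9979844384893876)) [ 0.01  1.1  -0.47  1.22  0.32  1.8  -1.85]
C (np.False_, np.float64(0.8145911577155823)) [ 0.36  0.93 -0.41  1.57  0.32  1.61 -1.78]
slot 3 (np.False_, np.float64(0.6389564467960751)) [ 1.25  0.74 -0.88  1.92  0.34  0.17 -1.13]
slot 2 (np.False_, np.float64(0.7576889951990269)) [ 1.37  0.73 -0.94  2.    0.35  0.16 -1.1 ]
slot 1 (np.False_, np.float64(0.8843468225695905)) [ 1.49  0.72 -1.01  2.07  0.37  0.16 -1.07]
```

```bash
cat >> h.py <<'E'
def down(p,up=0,h=.005,w=.054):
    yaw=(p[2]+np.pi/2)%np.pi-np.pi/2
    return np.array([p[0],p[1],h+tipof(w)+up]),rot(yaw)
E
python3 - <<'E'
from h import *
L=[.4497,.0958,.3449];g=down(L,.08);go(*g);go(*down(L),ref=g)
E
```

```text
t [-106.2  -36.    99.3] r [ -3.  -12.5  -6. ]
t [ 0.  0. 80.] r [0. 0. 0.]
```

{"fn": "jog_arm", "kwargs": {"motion": [{"tx": -40,"ty": -15,"tz": 20,"rx": -1.5,"ry": -6,"rz": -3,"claw": 80},{"tx": -80,"ty": -30,"tz": 60,"rx": -3,"ry": -12.5,"rz": -6,"claw": 80},{"tx": -106,"ty": -36,"tz": 95,"rx": -3,"ry": -12.5,"rz": -6,"claw": 80},{"tx": -106,"ty": -36,"tz": 99,"rx": -3,"ry": -12.5,"rz": -6,"claw": 80},{"tx": -106,"ty": -36,"tz": 99,"rx": -3,"ry": -12.5,"rz": -6,"claw": 80}]}}

```text
t: 15.5
eef_pos: [0.4525, 0.0992, 0.0722]
eef_rot: [0.985, 0.174, 0.004, -0.002]
ft_force: [-0.3, -0.3, -0.4]
width: 0.0799
grasp_force: 0.0
```

```bash
python3 - <<'E'
from h import *
L=[.4497,.0958,.3449];go(*down(L));s=bot.state();print(s["joint_pos"].round(2))
from kin import fk
a=s["eef_pos"]+Ro.from_quat(s["eef_rot"]).apply([0,0,tipof(s["width"])])
for dy in(-1,1): print(proj("side",a+Ro.from_quat(s["eef_rot"]).apply([0,dy*s["width"]/2,0])))
E
python3 snap.py f1 side 270 240 400 330 top 250 240 340 320
```

```text
t [-4.5  2.5 81.1] r [-0.2 -0.5  0.3]
[ 0.41  0.34 -0.79  2.13  0.33  0.79 -1.8 ]
[ 0.41   0.336 -0.786  2.129  0.33   0.789 -1.802] [0.45245663 0.09923511 0.0721814 ] [ 0.98469104  0.17424388  0.00414427 -0.00233483]
[[357.07496818 280.42815756]]
[[344.27365917 255.8159589 ]]
```

View pics/f1.png

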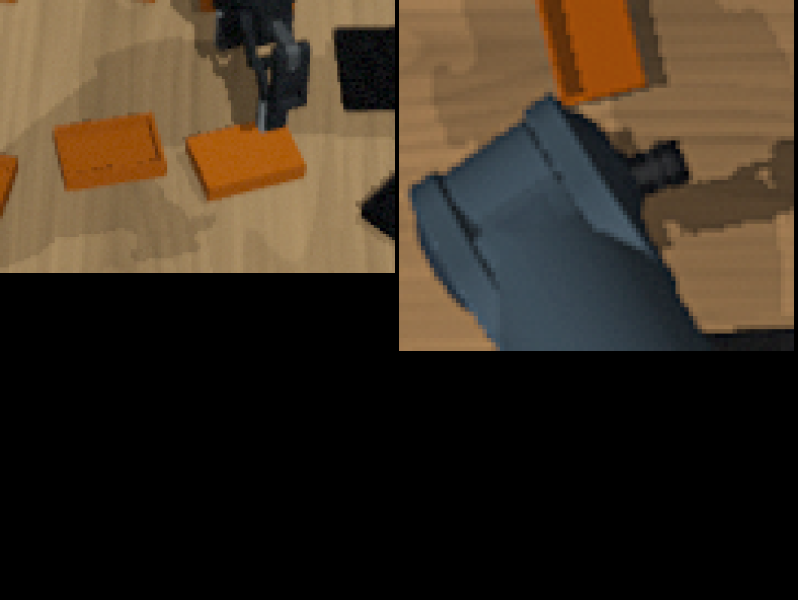

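Side view: the near fingertip at about (358,283) beside the plain-topped (hollow-down) lid at (351,292), close to my predicted (357,280). The top view is occluded by the arm. I'll descend and grip.

{"fn": "jog_arm", "kwargs": {"motion": [{"tx": -4,"ty": 2.5,"tz": 40,"rx": 0,"ry": 0,"rz": 0,"claw": 80},{"tx": -4,"ty": 2.5,"tz": 70,"rx": 0,"ry": 0,"rz": 0,"claw": 80},{"tx": -4,"ty": 2.5,"tz": 81,"rx": 0,"ry": 0,"rz": 0,"claw": 80},{"tx": -4,"ty": 2.5,"tz": 81,"rx": 0,"ry": 0,"rz": 0,"claw": 40},{"tx": -4,"ty": 2.5,"tz": 81,"rx": 0,"ry": 0,"rz": 0,"claw": 40},{"tx": -4,"ty": 2.5,"tz": 81,"rx": 0,"ry": 0,"rz": 0,"claw": 40},{"tx": -4,"ty": 2.5,"tz": 81,"rx": 0,"ry": 0,"rz": 0,"claw": 40},{"tx": -4,"ty": 2.5,"tz": 81,"rx": 0,"ry": 0,"rz": 0,"claw": 40}]}}

```text
t: 16.6
eef_pos: [0.4505, 0.0973, -0.0079]
eef_rot: [0.985, 0.175, 0.005, -0.002]
ft_force: [0.4, -1.3, 6.7]
width: 0.0521
grasp_force: 63.4
```

```bash
cat > pk.py <<'E'
import sys
from h import *
k=int(sys.argv[1]);z=float(sys.argv[2]);dx=float(sys.argv[3]) if len(sys.argv)>3 else 0
p=loc(TRAYP,.093*(k-1)+dx);R=rot(TRAYP[2])
g=(np.array([p[0],p[1],z+.06]),R);print(g[0]);go(*g);go((p[0],p[1],z),R,ref=g);go((p[0],p[1],z),R)
E
python3 pk.py 0 -.0035 .001
```

```text
[0.39670298 0.2914486  0.0565    ]
t [  17.1 -200.9  -63.8] r [-0.2 -0.6 13.1]
t [ 0.  0. 60.] r [0. 0. 0.]
t [  16.5 -200.8   -3.8] r [-0.2 -0.6 13.1]
```

{"fn": "jog_arm", "kwargs": {"motion": [{"tx": 0,"ty": 0,"tz": -40,"rx": 0,"ry": 0,"rz": 0,"claw": 40},{"tx": 0,"ty": -20,"tz": -64,"rx": 0,"ry": 0,"rz": 2,"claw": 40},{"tx": 5,"ty": -65,"tz": -64,"rx": 0,"ry": 0,"rz": 5,"claw": 40},{"tx": 9,"ty": -110,"tz": -64,"rx": 0,"ry": 0,"rz": 9,"claw": 40},{"tx": 13,"ty": -155,"tz": -64,"rx": 0,"ry": 0,"rz": 13,"claw": 40},{"tx": 17,"ty": -195,"tz": -64,"rx": 0,"ry": -0.6,"rz": 13.1,"claw": 40},{"tx": 17,"ty": -201,"tz": -64,"rx": 0,"ry": -0.6,"rz": 13.1,"claw": 40},{"tx": 17,"ty": -201,"tz": -64,"rx": 0,"ry": -0.6,"rz": 13.1,"claw": 40}]}}

```text
t: 17.6
eef_pos: [0.3944, 0.2908, 0.0551]
eef_rot: [0.998, 0.062, -0.002, -0.001]
ft_force: [-0.4, -0.8, -1.0]
width: 0.0525
grasp_force: 63.2
```

```bash
python3 pk.py 0 -.0035 .001
```

```text
[0.39670298 0.2914486  0.0565    ]
t [ 2.3 -0.4 -1.4] r [-0.2  0.3  0.1]
t [ 0.  0. 60.] r [0. 0. 0.]
t [ 2.6 -0.2 58.6] r [-0.2  0.3  0.1]
```

{"fn": "jog_arm", "kwargs": {"motion": [{"tx": 2.5,"ty": 0,"tz": 30,"rx": 0,"ry": 0,"rz": 0,"claw": 40},{"tx": 2.5,"ty": 0,"tz": 50,"rx": 0,"ry": 0,"rz": 0,"claw": 40},{"tx": 2.5,"ty": 0,"tz": 56,"rx": 0,"ry": 0,"rz": 0,"claw": 40},{"tx": 2.5,"ty": 0,"tz": 58,"rx": 0,"ry": 0,"rz": 0,"claw": 40},{"tx": 2.5,"ty": 0,"tz": 58,"rx": 0,"ry": 0,"rz": 0,"claw": 40}]}}

```text
t: 18.23
eef_pos: [0.3973, 0.2917, -0.0024]
eef_rot: [0.998, 0.062, -0.002, -0.002]
ft_force: [-0.1, -0.4, 0.1]
width: 0.0524
grasp_force: 63.3
```

{"fn": "jog_arm", "kwargs": {"motion": [{"tx": 0,"ty": 0,"tz": 0,"rx": 0,"ry": 0,"rz": 0,"claw": 70},{"tx": 0,"ty": 0,"tz": 0,"rx": 0,"ry": 0,"rz": 0,"claw": 70},{"tx": 0,"ty": 0,"tz": -10,"rx": 0,"ry": 0,"rz": 0,"claw": 70},{"tx": 0,"ty": 0,"tz": -60,"rx": 0,"ry": 0,"rz": 0,"claw": 78},{"tx": 0,"ty": 60,"tz": -110,"rx": 0,"ry": 0,"rz": 0,"claw": 78},{"tx": 0,"ty": 120,"tz": -150,"rx": 0,"ry": 0,"rz": 0,"claw": 78},{"tx": 0,"ty": 180,"tz": -180,"rx": 0,"ry": 0,"rz": 0,"claw": 78},{"tx": 0,"ty": 240,"tz": -180,"rx": 0,"ry": 0,"rz": 0,"claw": 78},{"tx": 0,"ty": 300,"tz": -180,"rx": 0,"ry": 0,"rz": 0,"claw": 78},{"tx": 0,"ty": 300,"tz": -180,"rx": 0,"ry": 0,"rz": 0,"claw": 78}]}}

```text
t: 19.48
eef_pos: [0.435, -0.0113, 0.1772]
eef_rot: [0.998, 0.059, -0.002, -0.0]
ft_force: [-0.2, 0.7, 0.4]
width: 0.0778
grasp_force: 0.0
```

```bash
cat > a.py <<'E'
from h import *
for o in lids():
    q=place(np.array([[*o[0][:2],0]])-[*TRAYP[:2],0],[0,0,-TRAYP[2]])[0]
    print(*o,"tray-frame",(q*1000).round(1) if abs(q[1])<.06 else "")
E
python3 a.py;python3 snap.py f2 top 180 180 400 340 side 240 190 420 410
```

```text
[0.3988 0.2922 0.115 ] 0.194 2 [220. 307.] [80. 57.] tray-frame [-89.8   0.5   0. ]
[ 0.4435 -0.0975  3.1174] 0.391 2 [366. 285.] [51. 81.] tray-frame 
[ 0.5521 -0.118   2.8177] 0.125 2 [370. 247.] [57. 83.] tray-frame 
[0.5557 0.0927 0.218 ] 0.132 2 [293. 247.] [83. 57.] tray-frame 
[0.6735 0.126  2.9493] 0.132 2 [280. 205.] [58. 84.] tray-frame 
[ 0.6767 -0.112   2.9136] 0.14 2 [367. 202.] [56. 84.] tray-frame
```

View pics/f2.png

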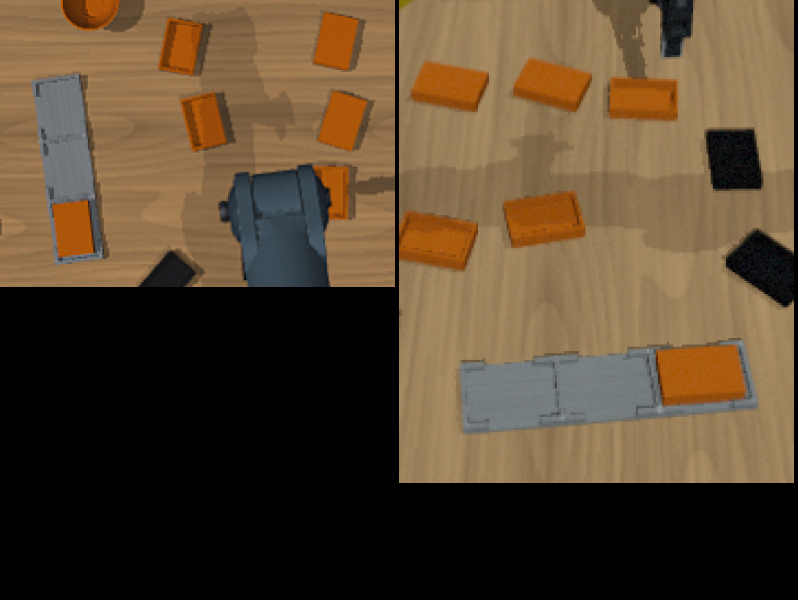

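The lid lies in pocket 0 at about (71,230) in the crop, slightly rearward but inside. Next is the hollow-down lid at top (370,247).

```bash
cat > dn.py <<'E'
import sys
from h import *
L=[float(v) for v in sys.argv[1:4]];g=down(L,.08,.0065);go(*g);go(*down(L,0,.0065));print(bot.state()["joint_pos"].round(2))
E
python3 dn.py .5521 -.118 -.323
```

```text
t [102.9 126.2 103.1] r [-0.2  0.3 25.6]
t [103.2 126.5 183.1] r [-0.2  0.3 25.6]
[ 0.62  0.07 -0.71  2.1   0.05  0.99 -1.56]
```

{"fn": "jog_arm", "kwargs": {"motion": [{"tx": 30,"ty": 45,"tz": 10,"rx": 0,"ry": 0,"rz": 9,"claw": 80},{"tx": 65,"ty": 85,"tz": 30,"rx": 0,"ry": 0,"rz": 18,"claw": 80},{"tx": 103,"ty": 126,"tz": 60,"rx": 0,"ry": 0.3,"rz": 25.6,"claw": 80},{"tx": 103,"ty": 126,"tz": 100,"rx": 0,"ry": 0.3,"rz": 25.6,"claw": 80},{"tx": 103,"ty": 126,"tz": 103,"rx": 0,"ry": 0.3,"rz": 25.6,"claw": 80},{"tx": 103,"ty": 126,"tz": 103,"rx": 0,"ry": 0.3,"rz": 25.6,"claw": 80}]}}

```text
t: 20.42
eef_pos: [0.5524, -0.116, 0.073]
eef_rot: [0.987, -0.159, 0.0, -0.002]
ft_force: [-0.4, -0.3, -1.2]
width: 0.0798
grasp_force: 0.0
```

```bash
python3 dn.py .5521 -.118 -.323
```

```text
t [0.3 2.  0.4] r [-0.2  0.   0.2]
t [ 0.4  2.3 80.4] r [-0.2  0.   0.2]
[ 0.58  0.46 -0.53  1.9   0.29  0.86 -1.99]
```

{"fn": "jog_arm", "kwargs": {"motion": [{"tx": 0,"ty": 2,"tz": 40,"rx": 0,"ry": 0,"rz": 0,"claw": 80},{"tx": 0,"ty": 2,"tz": 70,"rx": 0,"ry": 0,"rz": 0,"claw": 80},{"tx": 0,"ty": 2,"tz": 80,"rx": 0,"ry": 0,"rz": 0,"claw": 80},{"tx": 0,"ty": 2,"tz": 80,"rx": 0,"ry": 0,"rz": 0,"claw": 40},{"tx": 0,"ty": 2,"tz": 80,"rx": 0,"ry": 0,"rz": 0,"claw": 40},{"tx": 0,"ty": 2,"tz": 80,"rx": 0,"ry": 0,"rz": 0,"claw": 40},{"tx": 0,"ty": 2,"tz": 80,"rx": 0,"ry": 0,"rz": 0,"claw": 40}]}}

```text
t: 21.3
eef_pos: [0.5539, -0.1204, -0.0054]
eef_rot: [0.987, -0.161, 0.002, -0.001]
ft_force: [-1.8, 1.2, 7.1]
width: 0.0516
grasp_force: 63.3
```

```bash
python3 pk.py 1 -.002 -.002
```

```text
[0.48601528 0.30255323 0.058     ]
t [-198.2 -379.8  -63. ] r [ -0.1  -0.3 -25.6]
t [ 0.  0. 60.] r [0. 0. 0.]
t [-198.5 -379.6   -3. ] r [ -0.1  -0.3 -25.6]
```

{"fn": "jog_arm", "kwargs": {"motion": [{"tx": 0,"ty": 0,"tz": -40,"rx": 0,"ry": 0,"rz": 0,"claw": 40},{"tx": -25,"ty": -45,"tz": -63,"rx": 0,"ry": 0,"rz": -4,"claw": 40},{"tx": -50,"ty": -95,"tz": -63,"rx": 0,"ry": 0,"rz": -8,"claw": 40},{"tx": -75,"ty": -145,"tz": -63,"rx": 0,"ry": 0,"rz": -12,"claw": 40},{"tx": -100,"ty": -195,"tz": -63,"rx": 0,"ry": 0,"rz": -16,"claw": 40},{"tx": -125,"ty": -245,"tz": -63,"rx": 0,"ry": 0,"rz": -20,"claw": 40},{"tx": -150,"ty": -295,"tz": -63,"rx": 0,"ry": 0,"rz": -24,"claw": 40},{"tx": -175,"ty": -340,"tz": -63,"rx": 0,"ry": 0,"rz": -25.6,"claw": 40},{"tx": -197,"ty": -379,"tz": -63,"rx": 0,"ry": 0,"rz": -25.6,"claw": 40},{"tx": -197,"ty": -380,"tz": -63,"rx": 0,"ry": 0,"rz": -25.6,"claw": 40},{"tx": -197,"ty": -380,"tz": -63,"rx": 0,"ry": 0,"rz": -25.6,"claw": 40}]}}

```text
t: 22.68
eef_pos: [0.4855, 0.3017, 0.0563]
eef_rot: [0.998, 0.062, 0.0, -0.001]
ft_force: [1.5, -1.0, -1.1]
width: 0.0519
grasp_force: 63.1
```

```bash
python3 pk.py 1 -.002 -.001
```

```text
[0.48700764 0.30267662 0.058     ]
t [ 1.6 -0.8 -1.7] r [-0.1 -0.1  0. ]
t [ 0.  0. 60.] r [0. 0. 0.]
t [ 1.6 -0.8 58.3] r [-0.1 -0.1  0. ]
```

Next: lower, release, retreat and re-measure.

{"fn": "jog_arm", "kwargs": {"motion": [{"tx": 1.5,"ty": -1,"tz": 30,"rx": 0,"ry": 0,"rz": 0,"claw": 40},{"tx": 1.5,"ty": -1,"tz": 50,"rx": 0,"ry": 0,"rz": 0,"claw": 40},{"tx": 1.5,"ty": -1,"tz": 56,"rx": 0,"ry": 0,"rz": 0,"claw": 40},{"tx": 1.5,"ty": -1,"tz": 58,"rx": 0,"ry": 0,"rz": 0,"claw": 40},{"tx": 1.5,"ty": -1,"tz": 58,"rx": 0,"ry": 0,"rz": 0,"claw": 40}]}}

```text
t: 23.3
eef_pos: [0.4873, 0.303, -0.0012]
eef_rot: [0.998, 0.061, 0.001, -0.001]
ft_force: [0.1, -0.1, 0.3]
width: 0.052
grasp_force: 63.1
```

{"fn": "jog_arm", "kwargs": {"motion": [{"tx": 0,"ty": 0,"tz": 0,"rx": 0,"ry": 0,"rz": 0,"claw": 70},{"tx": 0,"ty": 0,"tz": 0,"rx": 0,"ry": 0,"rz": 0,"claw": 70},{"tx": 0,"ty": 0,"tz": -10,"rx": 0,"ry": 0,"rz": 0,"claw": 70},{"tx": 0,"ty": 0,"tz": -60,"rx": 0,"ry": 0,"rz": 0,"claw": 80},{"tx": 0,"ty": 60,"tz": -110,"rx": 0,"ry": 0,"rz": 0,"claw": 80},{"tx": 0,"ty": 120,"tz": -120,"rx": 0,"ry": 0,"rz": 0,"claw": 80},{"tx": 0,"ty": 180,"tz": -120,"rx": 0,"ry": 0,"rz": 0,"claw": 80},{"tx": 0,"ty": 240,"tz": -120,"rx": 0,"ry": 0,"rz": 0,"claw": 80},{"tx": 0,"ty": 300,"tz": -120,"rx": 0,"ry": 0,"rz": 0,"claw": 80},{"tx": 0,"ty": 340,"tz": -120,"rx": 0,"ry": 0,"rz": 0,"claw": 80},{"tx": 0,"ty": 340,"tz": -120,"rx": 0,"ry": 0,"rz": 0,"claw": 80}]}}

```text
t: 24.68
eef_pos: [0.5291, -0.0401, 0.1178]
eef_rot: [0.998, 0.057, 0.0, 0.0]
ft_force: [0.1, 0.6, 0.0]
width: 0.0799
grasp_force: 0.0
```

```bash
python3 a.py; python3 dn.py .6767 -.112 -.227
```

```text
[0.3987 0.2923 0.1173] 0.196 2 [220. 307.] [80. 57.] tray-frame [-89.9   0.6   0. ]
[0.4893 0.3063 0.118 ] 0.2 2 [215. 274.] [81. 57.] tray-frame [1.7 3.3 0. ]
[0.5572 0.093  0.218 ] 0.125 2 [293. 247.] [83. 56.] tray-frame 
[0.6736 0.126  2.9476] 0.128 2 [280. 205.] [57. 83.] tray-frame 
[ 0.6767 -0.1121  2.9102] 0.138 2 [367. 202.] [56. 84.] tray-frame 
t [137.2  95.6  45.4] r [-0.2 -0.1 20. ]
t [137.1  95.8 125.4] r [-0.2 -0.1 20. ]
[ 0.58  0.36 -0.68  1.95  0.28  0.93 -1.69]
```

{"fn": "jog_arm", "kwargs": {"motion": [{"tx": 50,"ty": 35,"tz": 10,"rx": 0,"ry": 0,"rz": 8,"claw": 80},{"tx": 100,"ty": 70,"tz": 20,"rx": 0,"ry": 0,"rz": 16,"claw": 80},{"tx": 137,"ty": 96,"tz": 40,"rx": 0,"ry": 0,"rz": 20,"claw": 80},{"tx": 137,"ty": 96,"tz": 45,"rx": 0,"ry": 0,"rz": 20,"claw": 80},{"tx": 137,"ty": 96,"tz": 45,"rx": 0,"ry": 0,"rz": 20,"claw": 80}]}}

```text
t: 25.4
eef_pos: [0.6754, -0.1088, 0.0716]
eef_rot: [0.994, -0.11, -0.001, -0.002]
ft_force: [0.0, 0.3, -0.6]
width: 0.0802
grasp_force: 0.0
```

```bash
python3 dn.py .6767 -.112 -.229
```

```text
t [ 1.9  2.9 -0.9] r [-0.2  0.2  0.4]
t [ 2.2  3.2 79.1] r [-0.2  0.2  0.4]
[ 0.47  0.66 -0.51  1.59  0.36  0.99 -1.94]
```

{"fn": "jog_arm", "kwargs": {"motion": [{"tx": 2,"ty": 3,"tz": 40,"rx": 0,"ry": 0,"rz": 0,"claw": 80},{"tx": 2,"ty": 3,"tz": 70,"rx": 0,"ry": 0,"rz": 0,"claw": 80},{"tx": 2,"ty": 3,"tz": 77,"rx": 0,"ry": 0,"rz": 0,"claw": 80},{"tx": 2,"ty": 3,"tz": 77,"rx": 0,"ry": 0,"rz": 0,"claw": 40},{"tx": 2,"ty": 3,"tz": 77,"rx": 0,"ry": 0,"rz": 0,"claw": 40},{"tx": 2,"ty": 3,"tz": 77,"rx": 0,"ry": 0,"rz": 0,"claw": 40},{"tx": 2,"ty": 3,"tz": 77,"rx": 0,"ry": 0,"rz": 0,"claw": 40}]}}

```text
t: 26.28
eef_pos: [0.6799, -0.115, -0.0019]
eef_rot: [0.994, -0.112, 0.002, -0.001]
ft_force: [-1.1, 0.0, 6.0]
width: 0.0513
grasp_force: 65.7
```

```bash
python3 pk.py 2 0 -.001
```

```text
[0.57929702 0.3141514  0.06      ]
t [-193.5 -396.1  -61.4] r [ -0.1  -0.3 -20. ]
t [ 0.  0. 60.] r [0. 0. 0.]
t [-193.8 -395.9   -1.4] r [ -0.1  -0.3 -20. ]
```

{"fn": "jog_arm", "kwargs": {"motion": [{"tx": 0,"ty": 0,"tz": -40,"rx": 0,"ry": 0,"rz": 0,"claw": 40},{"tx": -25,"ty": -50,"tz": -61,"rx": 0,"ry": 0,"rz": -4,"claw": 40},{"tx": -50,"ty": -100,"tz": -61,"rx": 0,"ry": 0,"rz": -8,"claw": 40},{"tx": -75,"ty": -150,"tz": -61,"rx": 0,"ry": 0,"rz": -12,"claw": 40},{"tx": -100,"ty": -200,"tz": -61,"rx": 0,"ry": 0,"rz": -16,"claw": 40},{"tx": -125,"ty": -250,"tz": -61,"rx": 0,"ry": 0,"rz": -19,"claw": 40},{"tx": -150,"ty": -300,"tz": -61,"rx": 0,"ry": 0,"rz": -20,"claw": 40},{"tx": -175,"ty": -350,"tz": -61,"rx": 0,"ry": 0,"rz": -20,"claw": 40},{"tx": -194,"ty": -393,"tz": -61,"rx": 0,"ry": 0,"rz": -20,"claw": 40},{"tx": -194,"ty": -395,"tz": -61,"rx": 0,"ry": 0,"rz": -20,"claw": 40},{"tx": -194,"ty": -395,"tz": -61,"rx": 0,"ry": 0,"rz": -20,"claw": 40}]}}

```text
t: 27.65
eef_pos: [0.577, 0.3124, 0.0572]
eef_rot: [0.998, 0.062, 0.0, -0.001]
ft_force: [0.2, -1.5, -0.8]
width: 0.0515
grasp_force: 64.9
```

```bash
python3 pk.py 2 .0025 -.002
```

```text
[0.57830466 0.31402801 0.0625    ]
t [ 1.5 -1.5 -5.3] r [-0.1 -0.1  0.1]
t [ 0.  0. 60.] r [0. 0. 0.]
t [ 1.5 -1.4 54.7] r [-0.1 -0.1  0.1]
```

{"fn": "jog_arm", "kwargs": {"motion": [{"tx": 1.5,"ty": -0.5,"tz": 30,"rx": 0,"ry": 0,"rz": 0,"claw": 40},{"tx": 1.5,"ty": -0.5,"tz": 48,"rx": 0,"ry": 0,"rz": 0,"claw": 40},{"tx": 1.5,"ty": -0.5,"tz": 53,"rx": 0,"ry": 0,"rz": 0,"claw": 40},{"tx": 1.5,"ty": -0.5,"tz": 55,"rx": 0,"ry": 0,"rz": 0,"claw": 40},{"tx": 1.5,"ty": -0.5,"tz": 55,"rx": 0,"ry": 0,"rz": 0,"claw": 40}]}}

```text
t: 28.28
eef_pos: [0.5799, 0.3104, 0.0048]
eef_rot: [0.998, 0.06, 0.0, 0.001]
ft_force: [-3.1, -4.7, 13.3]
width: 0.0519
grasp_force: 66.2
```

{"fn": "jog_arm", "kwargs": {"motion": [{"tx": 0,"ty": 0,"tz": 0,"rx": 0,"ry": 0,"rz": 0,"claw": 70},{"tx": 0,"ty": 0,"tz": 0,"rx": 0,"ry": 0,"rz": 0,"claw": 70},{"tx": 0,"ty": 0,"tz": -10,"rx": 0,"ry": 0,"rz": 0,"claw": 70},{"tx": 0,"ty": 0,"tz": -60,"rx": 0,"ry": 0,"rz": 0,"claw": 80},{"tx": 0,"ty": 60,"tz": -120,"rx": 0,"ry": 0,"rz": 0,"claw": 80},{"tx": 0,"ty": 120,"tz": -180,"rx": 0,"ry": 0,"rz": 0,"claw": 80},{"tx": -30,"ty": 180,"tz": -190,"rx": 0,"ry": 0,"rz": 0,"claw": 80},{"tx": -60,"ty": 235,"tz": -190,"rx": 0,"ry": 0,"rz": 0,"claw": 80},{"tx": -60,"ty": 290,"tz": -190,"rx": 0,"ry": 0,"rz": 0,"claw": 80},{"tx": -60,"ty": 310,"tz": -190,"rx": 0,"ry": 0,"rz": 0,"claw": 80},{"tx": -60,"ty": 310,"tz": -190,"rx": 0,"ry": 0,"rz": 0,"claw": 80}]}}

```text
t: 29.65
eef_pos: [0.557, -0.0093, 0.1917]
eef_rot: [0.998, 0.057, 0.0, 0.001]
ft_force: [0.1, 0.4, 0.2]
width: 0.0799
grasp_force: 0.0
```

```bash
cat >> h.py <<'E'
LIDP=box(.08,.054,.004,.020)
E
cat > a.py <<'E'
from h import *
import h
for o in lids():
    q=place(np.array([[*o[0][:2],0]])-[*TRAYP[:2],0],[0,0,-TRAYP[2]])[0]
    print(*o,"tray-frame",(q*1000).round(1) if abs(q[1])<.06 else "")
s=bot.state();print(s["eef_pos"],s["joint_pos"].round(2))
E
python3 a.py
```

```text
[0.3988 0.2923 0.1173] 0.197 2 [220. 307.] [80. 57.] tray-frame [-89.8   0.6   0. ]
[0.4898 0.3066 0.1259] 0.201 2 [215. 273.] [81. 57.] tray-frame [2.3 3.5 0. ]
[0.5573 0.093  0.2233] 0.126 2 [293. 247.] [83. 57.] tray-frame 
[0.5776 0.3114 0.1183] 0.253 2 [213. 241.] [82. 57.] tray-frame [90.  -2.5  0. ]
[0.6736 0.126  2.9475] 0.126 2 [280. 205.] [57. 83.] tray-frame 
[ 0.55694279 -0.0023189   0.19183113] [ 0.52  0.31 -0.68  1.83  0.22  1.08 -1.69]
```

```bash
python3 snap.py g1 side 258 335 408 395 top 195 215 245 330; python3 - <<'E'
import cv2,numpy as np
from plant import bot
s=bot.read_camera("side")[335:395,255:415,::-1];t=bot.read_camera("top")[215:332,195:247,::-1]
A=np.zeros((600,800,3),np.uint8)
A[:300]=cv2.resize(s,(800,300),interpolation=cv2.INTER_CUBIC)
t=cv2.rotate(t,cv2.ROTATE_90_CLOCKWISE);k=cv2.resize(t,(660,293),interpolation=cv2.INTER_CUBIC);A[304:597,:660]=k
cv2.imwrite("pics/g1.png",A)
E
```

```text
(no output)
```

View pics/g1.png

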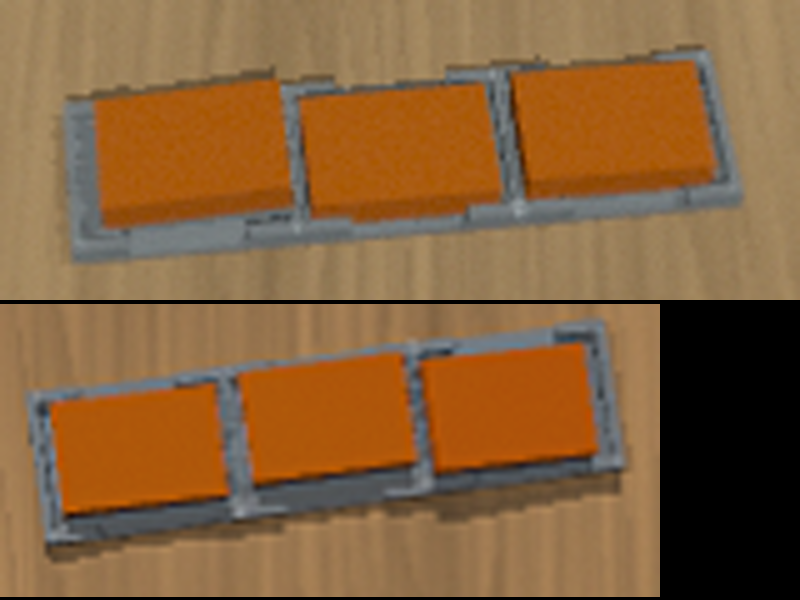

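```bash
cat > pt.py <<'E'
import sys
from h import *
x,y,z=[float(v) for v in sys.argv[1:4]]
p=loc(TRAYP,x,y);R=rot(TRAYP[2]);go((p[0],p[1],z),R)
E
python3 pt.py .092 -.003 .06
```

```text
t [  62.1 -304.8  132.6] r [-0.2 -0.   0.2]
```

{"fn": "jog_arm", "kwargs": {"motion": [{"tx": 10,"ty": -55,"tz": 0,"rx": 0,"ry": 0,"rz": 0,"claw": 76},{"tx": 20,"ty": -110,"tz": 20,"rx": 0,"ry": 0,"rz": 0,"claw": 76},{"tx": 35,"ty": -165,"tz": 40,"rx": 0,"ry": 0,"rz": 0,"claw": 76},{"tx": 50,"ty": -220,"tz": 65,"rx": 0,"ry": 0,"rz": 0,"claw": 76},{"tx": 60,"ty": -270,"tz": 90,"rx": 0,"ry": 0,"rz": 0,"claw": 76},{"tx": 62,"ty": -303,"tz": 115,"rx": 0,"ry": 0,"rz": 0,"claw": 76},{"tx": 62,"ty": -305,"tz": 132,"rx": 0,"ry": 0,"rz": 0,"claw": 76},{"tx": 62,"ty": -305,"tz": 132,"rx": 0,"ry": 0,"rz": 0,"claw": 76},{"tx": 62,"ty": -305,"tz": 132,"rx": 0,"ry": 0,"rz": 0,"claw": 76}]}}

```text
t: 31.08
eef_pos: [0.5821, 0.307, 0.0608]
eef_rot: [0.998, 0.061, 0.001, -0.001]
ft_force: [-0.1, -0.1, -0.5]
width: 0.0759
grasp_force: 0.0
```

```bash
python3 pt.py .092 -.003 .006;python3 pt.py .096 .002 .003
```

```text
t [-2.  -4.3 54.8] r [-0.1 -0.1 -0.1]
t [ 2.  -9.4 57.8] r [-0.1 -0.1 -0.1]
```

{"fn": "jog_arm", "kwargs": {"motion": [{"tx": -2,"ty": -4,"tz": 30,"rx": 0,"ry": 0,"rz": 0,"claw": 76},{"tx": -2,"ty": -4,"tz": 50,"rx": 0,"ry": 0,"rz": 0,"claw": 76},{"tx": -2,"ty": -4,"tz": 53,"rx": 0,"ry": 0,"rz": 0,"claw": 76},{"tx": -2,"ty": -4,"tz": 53,"rx": 0,"ry": 0,"rz": 0,"claw": 40},{"tx": -2,"ty": -4,"tz": 53,"rx": 0,"ry": 0,"rz": 0,"claw": 40},{"tx": -2,"ty": -4,"tz": 53,"rx": 0,"ry": 0,"rz": 0,"claw": 40},{"tx": -2,"ty": -4,"tz": 53,"rx": 0,"ry": 0,"rz": 0,"claw": 40},{"tx": -2,"ty": -4,"tz": 40,"rx": 0,"ry": 0,"rz": 0,"claw": 40},{"tx": -2,"ty": -4,"tz": 40,"rx": 0,"ry": 0,"rz": 0,"claw": 40}]}}

```text
t: 32.2
eef_pos: [0.5795, 0.314, 0.0222]
eef_rot: [0.998, 0.062, 0.002, -0.002]
ft_force: [0.7, 1.9, 0.1]
width: 0.0402
grasp_force: 0.0
```

```bash
python3 pt.py .096 .002 .003; python3 - <<'E'
from h import *
e=bot.state()["eef_pos"];print((place(np.array([e-[*TRAYP[:2],0]]),[0,0,-TRAYP[2]])*1000).round(1))
E
```

```text
t [ 3.7 -2.1 19.2] r [-0.3 -0.2  0. ]
[[92.2 -0.2 22.2]]
```

{"fn": "jog_arm", "kwargs": {"motion": [{"tx": 0,"ty": 0,"tz": -60,"rx": 0,"ry": 0,"rz": 0,"claw": 76},{"tx": 0,"ty": 60,"tz": -100,"rx": 0,"ry": 0,"rz": 0,"claw": 76},{"tx": 0,"ty": 120,"tz": -120,"rx": 0,"ry": 0,"rz": 0,"claw": 76},{"tx": 0,"ty": 180,"tz": -120,"rx": 0,"ry": 0,"rz": 0,"claw": 76},{"tx": 0,"ty": 180,"tz": -120,"rx": 0,"ry": 0,"rz": 0,"claw": 76}]}}

```text
t: 32.83
eef_pos: [0.6026, 0.1249, 0.1396]
eef_rot: [0.998, 0.056, 0.001, 0.001]
ft_force: [0.6, 0.2, 0.1]
width: 0.0761
grasp_force: 0.0
```

```bash
python3 a.py; cat > ht.py <<'E'
from h import *
# per-lid silhouette extents in both views, and top-face corners vs seated model
bt=blobs(bot.read_camera("top"),orange,200);bs=blobs(bot.read_camera("side"),orange,200)
for b in bt:
    c=ray("top",[b.mean(0)[0]],.018)[0]
    if c[1]<.24 or c[0]>.7: continue
    uv=proj("side",c)[0];s=min(bs,key=lambda q:np.linalg.norm(q.mean(0)[0]-uv))
    best=min(((fit(LIDP+[0,0,z],{"top":b,"side":s},[c[0],c[1],.124]),z) for z in(-.004,0,.004,.008)),key=lambda r:r[0][1])
    for z in(-.004,0,.004,.008):
        r=fit(LIDP+[0,0,z],{"top":b,"side":s},[c[0],c[1],.124]);q=place(np.array([[*r[0][:2],0]])-[*TRAYP[:2],0],[0,0,-TRAYP[2]])[0]
        print(z,(q*1000).round(1)[:2],r[0][2].round(3),round(r[1],3),end=" | ")
    print()
E
python3 ht.py
```

```text
[0.3986 0.2923 0.1173] 0.194 2 [220. 307.] [80. 57.] tray-frame [-90.    0.6   0. ]
[ 0.4455 -0.0975  3.1183] 0.141 2 [363. 287.] [54. 81.] tray-frame 
[0.4898 0.3066 0.1252] 0.204 2 [215. 273.] [81. 57.] tray-frame [2.3 3.5 0. ]
[0.5756 0.3167 0.1191] 0.207 2 [211. 242.] [81. 57.] tray-frame [88.6  3.   0. ]
[0.60092497 0.13137541 0.13954199] [ 0.26  0.5  -0.69  1.73  0.36  1.05 -2.  ]
-0.004 [-89.9   0.5] 0.115 0.194 | 0 [-90.9  -0.2] 0.113 0.102 | 0.004 [-90.5   0.4] 0.083 0.151 | 0.008 [-90.3  -0.2] 0.084 0.231 | 
-0.004 [0.8 3.1] 0.103 0.198 | 0 [0.2 3.2] 0.113 0.112 | 0.004 [0.3 2.9] 0.109 0.158 | 0.008 [0.7 2.4] 0.108 0.232 | 
-0.004 [88.7  3. ] 0.119 0.204 | 0 [88.6  3.2] 0.121 0.119 | 0.004 [88.7  2.9] 0.124 0.165 | 0.008 [88.6  2.4] 0.12 0.244 |
```

```bash
cat >> h.py <<'E'
def t54(x,y): return -.0185+.0242*np.hypot(x,y)
def wet(L,phi,back=0,s0=.014,clr=.003):
    """tool tilted back by phi, gripping the far end; returns TCP pose and tip centre"""
    ph=np.radians(phi);R=rot(L[2],-phi)
    q=loc(L,.04-s0-.011*np.cos(ph),0,clr+.011*np.sin(ph))
    return q-R.apply([0,0,1])*(t54(q[0],q[1])+back),R
E
python3 - <<'E'
from h import *
L=[.6736,.126,-.194];g=wet(L,47,.07);print(g[0]);go(*g);go((g[0][0],g[0][1],.16),g[1])
E
```

```text
[0.74090935 0.11277566 0.05776216]
t [137.   41.   81.8] r [  7.3 -46.6  17.4]
t [137.   40.6 -20.4] r [  7.3 -46.6  17.4]
```

{"fn": "jog_arm", "kwargs": {"motion": [{"tx": 25,"ty": 8,"tz": -30,"rx": 1.5,"ry": -9,"rz": 3.5,"claw": 78},{"tx": 50,"ty": 16,"tz": -30,"rx": 3,"ry": -18,"rz": 7,"claw": 78},{"tx": 75,"ty": 24,"tz": -30,"rx": 4.5,"ry": -28,"rz": 10.5,"claw": 78},{"tx": 100,"ty": 32,"tz": -30,"rx": 6,"ry": -37,"rz": 14,"claw": 78},{"tx": 137,"ty": 41,"tz": -20,"rx": 7.3,"ry": -46.6,"rz": 17.4,"claw": 78},{"tx": 137,"ty": 41,"tz": 20,"rx": 7.3,"ry": -46.6,"rz": 17.4,"claw": 78},{"tx": 137,"ty": 41,"tz": 60,"rx": 7.3,"ry": -46.6,"rz": 17.4,"claw": 78},{"tx": 137,"ty": 41,"tz": 82,"rx": 7.3,"ry": -46.6,"rz": 17.4,"claw": 78},{"tx": 137,"ty": 41,"tz": 82,"rx": 7.3,"ry": -46.6,"rz": 17.4,"claw": 78},{"tx": 137,"ty": 41,"tz": 82,"rx": 7.3,"ry": -46.6,"rz": 17.4,"claw": 78}]}}

```text
t: 34.28
eef_pos: [0.7565, 0.1036, 0.1619]
eef_rot: [0.941, -0.114, -0.304, -0.094]
ft_force: [-0.5, 3.3, -2.0]
width: 0.0782
grasp_force: 0.0
```

```bash
python3 - <<'E'
from h import *
s=bot.state();p=s["eef_pos"];R=Ro.from_quat(s["eef_rot"]);print(p,s["joint_pos"].round(2),s["width"])
go(*wet([.6736,.126,-.194],47))
y=-s["width"]/2-.004
for nm,t,b in(("tool",t54(p[0],p[1])-.005,0),("world",.009,.0145)):
    for c in(-.011,0,.011): print(nm,proj("side",p+R.apply([c,y,t])+[0,0,b]).round(1),proj("top",p+R.apply([c,y,t])+[0,0,b]).round(1))
im=bot.read_camera("side");cv2.imwrite("pics/s9.png",im[:,:,::-1])
g=im.max(2);u,v=proj("side",p+R.apply([0,y,-.003]))[0].astype(int);print(u,v)
d=((im[...,0].astype(int)-im[...,2])<25)
for r in range(v-22,v+14): print(r,"".join("#" if g[r,c]<60 and d[r,c] else ("+" if d[r,c] else ".") for c in range(u-26,u+30)))
E
```

```text
[0.75646002 0.10357221 0.16194385] [-0.06  1.11 -0.01  0.63 -0.3   1.96 -1.92] 0.07816184127086016
t [ 35.2  16.1 162.1] r [ -7.8 -10.6   0.6]
tool [[206.8 254.1]] [[266.3 160.6]]
tool [[203.3 255.6]] [[267.2 157.7]]
tool [[199.7 257. ]] [[268.2 154.9]]
world [[210.  254.3]] [[264.8 163.4]]
world [[206.4 255.8]] [[265.7 160.5]]
world [[202.9 257.2]] [[266.7 157.6]]
203 256
234 ..#############+........................................
235 ..#############+++......................................
236 #+#############++++.....................................
237 ###############++++.....................................
238 ###############+++++....................................
239 ###############++++++...................................
240 ####+...########++++++..................................
241 ###......+#######++++++.................................
242 ..........########+++++.................................
243 ...........########+++++................................
244 ............########+++++...............................
245 ............+########+++++.......................
[... 771 characters left out ...]
........+++++++++++++++++....
259 ....................................++++++++++++++++....
260 ....................................++++++++++++++++....
261 .....................................++++++++++++++.....
262 .....................................+++++++++++++......
263 .......................................+++++++++........
264 ...........................................+............
265 ........................................................
266 ........................................................
267 ........................................................
268 ........................................................
269 ........................................................
```

```bash
python3 - <<'E'
from h import *
L=[.5573,.093,.22];g=wet(L,50,.05);print(g[0]);go(*g);go((g[0][0],g[0][1],.14),g[1])
E
```

```text
[0.60988564 0.10475917 0.04075726]
t [-49.2  40.8 179.8] r [-23.5 -14.8 -18. ]
t [-107.5   32.3   99.9] r [-23.5 -14.8 -18. ]
```

{"fn": "jog_arm", "kwargs": {"motion": [{"tx": -30,"ty": 8,"tz": 10,"rx": -6,"ry": -4,"rz": -5,"claw": 78},{"tx": -60,"ty": 16,"tz": 40,"rx": -12,"ry": -8,"rz": -9,"claw": 78},{"tx": -90,"ty": 25,"tz": 70,"rx": -18,"ry": -12,"rz": -14,"claw": 78},{"tx": -107,"ty": 32,"tz": 100,"rx": -23.5,"ry": -14.8,"rz": -18,"claw": 78},{"tx": -107,"ty": 32,"tz": 100,"rx": -23.5,"ry": -14.8,"rz": -18,"claw": 78},{"tx": -80,"ty": 36,"tz": 138,"rx": -23.5,"ry": -14.8,"rz": -18,"claw": 78},{"tx": -49,"ty": 41,"tz": 180,"rx": -23.5,"ry": -14.8,"rz": -18,"claw": 78},{"tx": -49,"ty": 41,"tz": 180,"rx": -23.5,"ry": -14.8,"rz": -18,"claw": 78},{"tx": -49,"ty": 41,"tz": 180,"rx": -23.5,"ry": -14.8,"rz": -18,"claw": 78}]}}

```text
t: 35.45
eef_pos: [0.6124, 0.0954, 0.0443]
eef_rot: [0.902, 0.093, -0.419, 0.051]
ft_force: [0.3, -0.3, 0.7]
width: 0.0779
grasp_force: 0.0
```

```bash
cat > tip.py <<'E'
from h import *
def show(L,phi):
    s=bot.state();p=s["eef_pos"];R=Ro.from_quat(s["eef_rot"]);print(p,s["joint_pos"].round(2),s["width"],s["ft_force"].round(1))
    go(*wet(L,phi));y=s["width"]/2+.004
    for n in("side","top"):
        im=bot.read_camera(n).astype(int);d=((im[...,0]-im[...,2])<25);o=(im[...,0]-im[...,2])>120
        q=np.array([proj(n,p+R.apply([c,e*y,t54(p[0],p[1])-.005]))[0] for e in(-1,1) for c in(-.011,.011)]);print(n,q.round(1).tolist())
        u0,v0=(q.min(0)-[18,16]).astype(int);u1,v1=(q.max(0)+[16,16]).astype(int)
        for r in range(v0,v1): print(r,"".join("#" if d[r,c] and im[r,c].max()<60 else "+" if d[r,c] else "o" if o[r,c] else "." for c in range(u0,u1)),u0 if r==v0 else "")
E
python3 -c "
from tip import *
show([.5573,.093,.22],50)"
```

```text
[0.61244612 0.09540133 0.04425356] [-0.3   1.11  0.17  1.01 -0.11  1.9  -1.51] 0.0778757864663522 [ 0.3 -0.3  0.7]
t [ 2.1 -9.9 52.6] r [ 0.1 -0.1 -0.9]
side [[283.7, 289.6], [277.8, 295.2], [278.1, 262.1], [272.5, 267.6]]
246 ####+........................................ 254
247 #####........................................ 
248 #####........................................ 
249 ####+........................................ 
250 #####........................................ 
251 ######....................................... 
252 #######...................................... 
253 ########..................................... 
254 ########+.................................... 
255 ########+++.................................. 
256 ########++++++............................... 
257 ##########++++++............................. 
258 #############++++............................ 
259 ###############+++++......................... 
260 ##.+##############++......................... 
261 ##..################+........................ 
262 ##..+################........................ 
263 ##.
[... 4979 characters left out ...]
+++++++++++++#########oooooooo...................... 
236 +++++++++++++++++++++++++++#########ooooooooo..................... 
237 +++++++++++++++++++++++++++#########.oooooooo..................... 
238 +++++++++++++++++++++++++++#########.oooooooo..................... 
239 +++++++++++++++++++++++++++#########.oooooooo..................... 
240 +++++++++++++++++++++++++++#########.oooooooo..................... 
241 +++++++++++++++++++++++++++#########oooooooooo.................... 
242 +++++++++++++++++++++++++++########+oooooooooo.................... 
243 +++++++++++++++++++++++++++########.oooooooooo.................... 
244 +++++++++++++++++++++++++++########.ooooooooooo...................
```

```bash
cat >> h.py <<'E'
def tri(ut,us):
    A=[];b=[]
    for n,u in(("top",ut),("side",us)):
        o=C[n]["extrinsics"][:3,3];d=ray(n,[u],0.)[0]-o;d/=np.linalg.norm(d);M=np.eye(3)-np.outer(d,d);A.append(M);b.append(M@o)
    x=np.linalg.lstsq(np.vstack(A),np.hstack(b),rcond=None)[0]
    return x,(proj("top",x)[0]-ut).round(1),(proj("side",x)[0]-us).round(1)
E
python3 - <<'E'
from h import *
x,e1,e2=tri([304.5,216.3],[274.5,261.5]);print(x,e1,e2)
s=bot.state();p=s["eef_pos"];R=Ro.from_quat(s["eef_rot"]);print("tool frame",R.inv().apply(x-p)*1000)
E
```

```text
[0.63245828 0.05720886 0.06485102] [0.  1.3] [-1.5 -0.2]
tool frame [ -7.41286809  41.62068752 -19.80398029]
```

```bash
sed -i 's/\*(t54(q\[0\],q\[1\])+back)/*(tipof(.054)+back)/' h.py; python3 - <<'E'
from h import *
go(*wet([.5573,.093,.22],50,.0,.014,.004))
E
```

```text
t [  1.5 -10.1  63.5] r [ 0.1 -0.3 -0.9]
```

{"fn": "jog_arm", "kwargs": {"motion": [{"tx": 1.5,"ty": -10,"tz": 0,"rx": 0,"ry": 0,"rz": -0.9,"claw": 66},{"tx": 1.5,"ty": -10,"tz": 20,"rx": 0,"ry": 0,"rz": -0.9,"claw": 66},{"tx": 1.5,"ty": -10,"tz": 40,"rx": 0,"ry": 0,"rz": -0.9,"claw": 66},{"tx": 1.5,"ty": -10,"tz": 40,"rx": 0,"ry": 0,"rz": -0.9,"claw": 66}]}}

```text
t: 36.05
eef_pos: [0.5795, 0.099, 0.016]
eef_rot: [0.901, 0.1, -0.42, 0.047]
ft_force: [0.1, -0.5, 0.2]
width: 0.0661
grasp_force: 0.0
```

```bash
python3 - <<'E'
from h import *
go(*wet([.5573,.093,.22],50,.0,.014,.004))
print(bot.state()["joint_pos"].round(2))
E
```

```text
t [ 0.1  1.  19.4] r [0.1 0.1 0.1]
[-0.32  1.09  0.15  1.13 -0.11  1.81 -1.51]
```

{"fn": "jog_arm", "kwargs": {"motion": [{"tx": 0,"ty": 1,"tz": 8,"rx": 0,"ry": 0,"rz": 0,"claw": 66},{"tx": 0,"ty": 1,"tz": 14,"rx": 0,"ry": 0,"rz": 0,"claw": 66},{"tx": 0,"ty": 1,"tz": 18,"rx": 0,"ry": 0,"rz": 0,"claw": 66},{"tx": 0,"ty": 1,"tz": 18,"rx": 0,"ry": 0,"rz": 0,"claw": 66}]}}

```text
t: 36.55
eef_pos: [0.567, 0.0941, 0.0038]
eef_rot: [0.901, 0.1, -0.42, 0.047]
ft_force: [-0.1, 0.2, 1.0]
width: 0.066
grasp_force: 0.0
```

{"fn": "jog_arm", "kwargs": {"motion": [{"tx": 0,"ty": 0,"tz": 0,"rx": 0,"ry": 0,"rz": 0,"claw": 40},{"tx": 0,"ty": 0,"tz": 0,"rx": 0,"ry": 0,"rz": 0,"claw": 40},{"tx": 0,"ty": 0,"tz": 0,"rx": 0,"ry": 0,"rz": 0,"claw": 40},{"tx": 0,"ty": 0,"tz": 0,"rx": 0,"ry": 0,"rz": 0,"claw": 40}]}}

```text
t: 37.05
eef_pos: [0.5677, 0.0943, 0.0044]
eef_rot: [0.901, 0.1, -0.419, 0.047]
ft_force: [1.8, 1.1, 2.9]
width: 0.0516
grasp_force: 62.6
```

```bash
python3 - <<'E'
from h import *
s=bot.state();p=s["eef_pos"];R=Ro.from_quat(s["eef_rot"])
L=[.5573,.093,.22];c=np.array([L[0],L[1],0]);B=Ro.from_euler("z",L[2])
print("lid in tool: pos",R.inv().apply(c-p)*1000,"x",R.inv().apply(B.apply([1,0,0])),"z",R.inv().apply([0,0,1]))
E
```

```text
lid in tool: pos [-3.35758957 -1.04907242 10.8470442 ] x [ 0.64375668  0.00173917 -0.76522827] z [-0.76523023  0.00164848 -0.64375459]
```

```bash
cat > st.py <<'E'
import sys
from h import *
# st.py slot height_mm  : rows to bring the held lid (stored grasp T) over/into the slot
def target(slot,z,T,dx=0,dy=0):
    A=np.column_stack([T[1],np.cross(T[2],T[1]),T[2]])
    c,s=np.cos(RACKP[2]),np.sin(RACKP[2]);rx=np.array([c,s,0]);B=np.column_stack([[0,0,1.],np.cross(-rx,[0,0,1.]),-rx])
    R=Ro.from_matrix(B@A.T);o=loc(RACKP,-.066+.044*slot+.008+dx,dy,.07+z)
    return o-R.apply(T[0]),R
def held(L):
    s=bot.state();p=s["eef_pos"];R=Ro.from_quat(s["eef_rot"]);c=np.array([L[0],L[1],0])
    t=R.inv().apply(c-p);t[1]=0;yaw=L[2]
    zt=R.inv().apply([0,0,1]);zt[1]=0;zt/=np.linalg.norm(zt);xt=np.cross([0,-1,0],zt)*-1
    xt=np.array([-zt[2],0,zt[0]])
    if xt[0]<0: xt=-xt
    return np.array([t,xt,zt])
E
python3 - <<'E'
from st import *
T=held([.5573,.093,.22]);np.save("T.npy",T);print(T)
g=target(3,.09,T);print(g[0],g[1].as_matrix().round(2));go(*g)
from kin import *
for z in(.09,.0):
  g=target(3,z,T); b=ik(g[0],g[1],[.6,.7,-.6,1.9,.3,.2,-1.3],6);print(b[0],b[1].round(2))
E
```

```text
[[-0.00335759  0.          0.01084704]
 [ 0.64375546  0.         -0.76523127]
 [-0.76523127  0.         -0.64375546]]
[ 0.65707491 -0.32627776  0.17046196] [[ 0.76  0.08  0.64]
 [ 0.06 -1.    0.05]
 [ 0.64 -0.   -0.77]]
t [-130.   430.2 -102.4] r [ 0.9 89.8  9.1]
[-0.317  1.082  0.152  1.17  -0.105  1.771 -1.505] [0.56773494 0.09428458 0.00441523] [ 0.90104677  0.09996001 -0.41937127  0.04743882]
(np.False_, np.float64(0.7753025045516903)) [ 1.38  0.6  -1.02  1.9   0.16  0.34 -1.04]
(np.False_, np.float64(0.6873538363036941)) [ 1.29  0.72 -0.9   1.94  0.3   0.19 -1.09]
```

{"fn": "jog_arm", "kwargs": {"motion": [{"tx": -40,"ty": 0,"tz": -33,"rx": 0,"ry": 0,"rz": 0,"claw": 40},{"tx": -80,"ty": 0,"tz": -67,"rx": 0,"ry": 8,"rz": 0.8,"claw": 40},{"tx": -115,"ty": 20,"tz": -97,"rx": 0,"ry": 18,"rz": 1.8,"claw": 40},{"tx": -130,"ty": 65,"tz": -102,"rx": 0,"ry": 28,"rz": 2.8,"claw": 40},{"tx": -130,"ty": 115,"tz": -102,"rx": 0,"ry": 38,"rz": 3.8,"claw": 40},{"tx": -130,"ty": 165,"tz": -102,"rx": 0.5,"ry": 48,"rz": 4.8,"claw": 40},{"tx": -130,"ty": 215,"tz": -102,"rx": 0.5,"ry": 57,"rz": 5.7,"claw": 40},{"tx": -130,"ty": 265,"tz": -102,"rx": 0.6,"ry": 66,"rz": 6.6,"claw": 40},{"tx": -130,"ty": 315,"tz": -102,"rx": 0.7,"ry": 75,"rz": 7.5,"claw": 40},{"tx": -130,"ty": 365,"tz": -102,"rx": 0.8,"ry": 84,"rz": 8.4,"claw": 40},{"tx": -130,"ty": 410,"tz": -102,"rx": 0.9,"ry": 89.8,"rz": 9.1,"claw": 40},{"tx": -130,"ty": 430,"tz": -102,"rx": 0.9,"ry": 89.8,"rz": 9.1,"claw": 40}]}}

```text
t: 38.55
eef_pos: [0.6545, -0.3268, 0.168]
eef_rot: [0.939, 0.036, 0.341, -0.014]
ft_force: [0.1, 0.2, -0.7]
width: 0.0516
grasp_force: 62.7
```

```bash
python3 - <<'E'
from st import *
T=np.load("T.npy");go(*target(3,.09,T));s=bot.state();print(s["joint_pos"].round(2))
E
```

```text
t [ 3.6 -0.3 -0.2] r [-0.1  0.1 -0.1]
[ 0.62  0.37 -0.03  1.92 -1.01  0.48 -0.07]
```

```bash
cat > chk.py <<'E'
from st import *
def chk(T):
    s=bot.state();p=s["eef_pos"];R=Ro.from_quat(s["eef_rot"]);A=np.column_stack([T[1],np.cross(T[2],T[1]),T[2]])
    P=p+R.apply(T[0]+box(.08,.054,0,.016)@A.T);cen=P.mean(0);print("lid est: bottom z",P[:,2].min().round(4),"rack frame",(place(np.array([cen-[*RACKP[:2],0]]),[0,0,-RACKP[2]])*1000).round(1))
    for n in("side","top"):
        q=proj(n,P);m=min(blobs(bot.read_camera(n),orange,40),key=lambda b:np.linalg.norm(b.mean(0)[0]-q.mean(0)))[:,0]
        print(n,"pred u %.1f-%.1f v %.1f-%.1f"%(q[:,0].min(),q[:,0].max(),q[:,1].min(),q[:,1].max()),"obs u %.1f-%.1f v %.1f-%.1f"%(m[:,0].min(),m[:,0].max(),m[:,1].min(),m[:,1].max()))
if __name__=="__main__": chk(np.load("T.npy"))
E
python3 chk.py
```

```text
lid est: bottom z 0.1175 rack frame [[ 63.4  -0.3 157.6]]
side pred u 271.3-278.5 v 115.9-152.1 obs u 272.6-279.4 v 116.6-152.4
top pred u 442.9-472.7 v 196.6-209.6 obs u 448.6-477.4 v 197.6-209.4
```

```bash
python3 - <<'E'
from h import *
c=np.array([.652,-.327,.157]);J=[]
for n in("side","top"):
    b=proj(n,c)[0];J.append(np.column_stack([proj(n,c+np.eye(3)[i]*.01)[0]-b for i in range(3)])/10)
J=np.vstack(J);print(J.round(2));r=np.array([1.1,.5,5.2,.4]);x=np.linalg.lstsq(J,r,rcond=None);print(x[0].round(1),(J@x[0]).round(1))
# rack check: ridge/plate known points predicted by RACKP
for n in("side","top"): print(n,proj(n,place(np.array([[.103,.04,.03],[-.103,.04,.03],[.088,.033,.066],[.088,-.033,.066],[-.088,-.033,.066]]),RACKP)).round(1).tolist())
im=bot.read_camera("top").astype(int);o=(im[...,0]-im[...,2])>100
for v in range(190,216): print(v,"".join("o" if o[v,u] else "#" if im[v,u].max()<60 else "+" if im[v,u,0]-im[v,u,2]<25 else "." for u in range(425,490)))
E
```

```text
[[-0.37 -0.03 -0.01]
 [-0.01  0.21 -0.31]
 [-0.02 -0.4   0.1 ]
 [-0.4   0.01 -0.06]]
[ -0.3 -16.3 -12.7] [0.7 0.5 5.2 0.8]
side [[262.7, 180.7], [335.9, 178.5], [267.4, 168.8], [267.4, 154.5], [329.0, 152.7]]
top [[429.9, 197.0], [438.3, 272.3], [435.7, 200.2], [460.0, 197.9], [467.7, 263.7]]
190 .................................................................
191 .................................................................
192 .................................................................
193 .................................................................
194 ............................++++++...............................
195 .................++++++++++++++++++..............................
196 .......++++++++++++++++++++++++++++..............................
197 ....+++++++++++++++++++++++++++++++..............................
198 ...+++++++++++++++++++++++++++++++++....oooooooooooo.............
199 ...++++++++++++++++++++++++++...oooooooooooooooooooo.............
200 ...+++++++++++++++++++++++++.ooooooooooooooooooooooo.............
201 ....++++++++++++++++++++++..oooo
[... 313 characters left out ...]

206 ......++++++++++++++++.o.##++++............###...#####++##.......
207 ......++++++++++++++++.o.###+++...........###....#####++##.......
208 ......+++++++++++++++++o.###++++.................######+###......
209 ......+++++++++++++++++o.####+++..................#####+####.....
210 ......+++++++++++++++++.######++++++...............###########..#
211 ......+++++++++++++++++++########++++..............##############
212 .......++++++++++++++++++########++++...............#############
213 .......+++++++++++++++#############++...............#############
214 .......++++++++++++++##################..............############
215 .......++++++++++++++###################.............############
```

```bash
python3 - <<'E'
from st import *
im=bot.read_camera("side").astype(int);o=(im[...,0]-im[...,2])>90
for v in range(108,158): print(v,"".join("o" if o[v,u] else "#" if im[v,u].max()<60 else "+" if im[v,u,0]-im[v,u,2]<25 else "." for u in range(262,300)))
T=np.load("T.npy")
s=bot.state();p=s["eef_pos"];R=Ro.from_quat(s["eef_rot"]);A=np.column_stack([T[1],np.cross(T[2],T[1]),T[2]])
P=p+R.apply(T[0]+box(.08,.054,0,.016)@A.T)
for a in P: print((a*1000).round(),proj("side",a).round(1),proj("top",a).round(1))
for e in(-1,1):
  for c in(-.011,.011): print("tip",[proj(n,p+R.apply([c,e*.03,-.014])).round(1) for n in C])
E
```

```text
108 .......................###############
109 ......................+###############
110 .....................+################
111 ....................+#################
112 ...................+###########..#####
113 ..................+############...####
114 .................+##############.+####
115 .................#####################
116 ...........oooooo.####################
117 ...........oooooo.##########+.########
118 ...........ooooooo##########.#########
119 ...........ooooooo####################
120 ...........ooooooo####################
121 ...........oooooo.####################
122 ...........ooooooo.##+################
123 ...........ooooooo..+++###############
124 ...........ooooooo.+++###############+
125 ...........oooooo.++++##############+.
126 ...........oooooo.+++##############...
127 ...........ooooo.+++#######..#####....
128 ...........oooo.+++#######+...###.....
129 ...........ooo.+++########.....+......
130 ............oo+++########.............
131 ............oo+++#######..............
132 ............oo.++######...............
133 ............ooo.++###
[... 985 characters left out ...]
..++++++.........++++
157 ...+++++++........++++++++........++++
[ 661. -355.  118.] [[272.6 140.1]] [[464.2 201.4]]
[ 645. -356.  118.] [[278.3 139.9]] [[464.9 207.6]]
[ 657. -301.  118.] [[272.6 151.6]] [[443.5 203.3]]
[ 641. -302.  118.] [[278.5 151.5]] [[444.2 209.4]]
[ 661. -355.  198.] [[271.2 115.6]] [[472.5 196.5]]
[ 645. -356.  198.] [[277.2 115.4]] [[473.3 203. ]]
[ 657. -301.  198.] [[271.2 126.9]] [[450.7 198.4]]
[ 641. -302.  198.] [[277.3 126.7]] [[451.5 205. ]]
tip [array([[448.1, 208.9]]), array([[279.9, 135.5]])]
tip [array([[448.6, 201.3]]), array([[273.4, 131.2]])]
tip [array([[471.9, 206.8]]), array([[279.7, 122.8]])]
tip [array([[472.7, 199.2]]), array([[273.3, 118.6]])]
```

```bash
python3 - <<'E'
from st import *
T=np.load("T.npy")
for z in(.045,.01,.002): go(*target(3,z,T,.002,.006))
E
```

```text
t [-24.2  -7.7  36. ] r [ 0.1  0.2 -0.2]
t [-46.7  -7.7  62.9] r [ 0.1  0.2 -0.2]
t [-51.8  -7.7  69. ] r [ 0.1  0.2 -0.2]
```

{"fn": "jog_arm", "kwargs": {"motion": [{"tx": -12,"ty": -4,"tz": 18,"rx": 0,"ry": 0,"rz": 0,"claw": 40},{"tx": -24,"ty": -7.5,"tz": 36,"rx": 0,"ry": 0,"rz": 0,"claw": 40},{"tx": -24,"ty": -7.5,"tz": 36,"rx": 0,"ry": 0,"rz": 0,"claw": 40},{"tx": -24,"ty": -7.5,"tz": 36,"rx": 0,"ry": 0,"rz": 0,"claw": 40}]}}

```text
t: 39.25
eef_pos: [0.6613, -0.3173, 0.1276]
eef_rot: [0.939, 0.037, 0.342, -0.014]
ft_force: [-0.3, -0.9, 0.0]
width: 0.052
grasp_force: 62.8
```

```bash
python3 chk.py;python3 - <<'E'
from st import *
T=np.load("T.npy")
for z in(.045,.01,.002): go(*target(3,z,T,.002,.006))
im=bot.read_camera("side").astype(int);o=(im[...,0]-im[...,2])>60
for v in range(135,182): print(v,"".join("o" if o[v,u] else "#" if im[v,u].max()<60 else "+" if im[v,u,0]-im[v,u,2]<15 else "." for u in range(258,300)))
E
```

```text
lid est: bottom z 0.0772 rack frame [[ 70.9   8.6 117.2]]
side pred u 269.1-276.4 v 130.4-166.1 obs u 270.6-277.4 v 131.6-165.4
top pred u 436.0-464.5 v 196.5-209.1 obs u 436.6-464.4 v 195.6-208.4
t [-4.2  1.4  0.4] r [ 0.1 -0.   0.1]
t [-26.8   1.3  27.2] r [ 0.1 -0.   0.1]
t [-31.9   1.3  33.3] r [ 0.1 -0.   0.1]
135 .ooo..o.ooooooooooo.####.#################
136 oooo..ooooooooooooo.######################
137 ooo....ooooooooooooo..++##################
138 oooo..oooooooooooooo..++#################.
139 .oo..ooooooooooooooo.+++################..
140 oooo..ooooooooooooo.+++###############....
141 oooo...oooooooooooo+++###############.....
142 .ooo..oooooooooooo.+++##############......
143 oooo...oooooooooo.+++#######..#####.......
144 oooo..o.oooooooo.+++#######.....##........
145 oooooooooooooooo+++#######................
146 oooo....ooooooo.++#######.................
147 ooo.o..ooooooooo.+######+.................
148 ..o.....oooooooo..+####...................
149 ooo.o.ooo.oooooooo.+##...o................
150 oooo.oooooooooooooo.....oo................
151 ooooo.oooooooooooooooooooo.
[... 725 characters left out ...]
o..oo.++++++++++++++++++++++++++++++++++++
168 ...oo.++++++++++++++++++++++++++++++++++++
169 .oooo.++++++++++++++++++++++++++++++++++++
170 o.ooo.++++++++++++++++++++++++++++++++++++
171 ..ooo.++++++++++++++++++++++++++++++++++++
172 ......++++++++++++++++++++++++++++++++++++
173 ......++++++++++++++++++++++++++++++++++++
174 ......++++++++++++++++++++++++++++++++++++
175 ......++++++++++++++++++++++++++++++++++++
176 ......++++++++++++++++++++++++++++++++++++
177 ......++++++++++++++++++++++++++++++++++++
178 ......++++++++++++++++++++++++++++++++++++
179 ......++++++++++++++++++++++++++++++++++++
180 ......++++++++++++++++++++++++++++++++++++
181 ......++++++++++++++++++++++++++++++++++++
```

```bash
python3 - <<'E'
from st import *
T=np.load("T.npy")
print(bot.state()["eef_pos"])
for z in(.04,.01,.002): go(*target(3,z,T,.0025,0))
E
```

```text
[ 0.66137935 -0.31875074  0.12850703]
t [-7.   7.2  4.6] r [ 0.1 -0.   0.1]
t [-26.3   7.1  27.6] r [ 0.1 -0.   0.1]
t [-31.5   7.1  33.7] r [ 0.1 -0.   0.1]
```

{"fn": "jog_arm", "kwargs": {"motion": [{"tx": -4,"ty": 5,"tz": 2,"rx": 0,"ry": 0,"rz": 0,"claw": 40},{"tx": -7,"ty": 7,"tz": 4.5,"rx": 0,"ry": 0,"rz": 0,"claw": 40},{"tx": -7,"ty": 7,"tz": 4.5,"rx": 0,"ry": 0,"rz": 0,"claw": 40},{"tx": -13,"ty": 7,"tz": 12,"rx": 0,"ry": 0,"rz": 0,"claw": 40},{"tx": -20,"ty": 7,"tz": 20,"rx": 0,"ry": 0,"rz": 0,"claw": 40},{"tx": -26,"ty": 7,"tz": 27.5,"rx": 0,"ry": 0,"rz": 0,"claw": 40},{"tx": -26,"ty": 7,"tz": 27.5,"rx": 0,"ry": 0,"rz": 0,"claw": 40},{"tx": -26,"ty": 7,"tz": 27.5,"rx": 0,"ry": 0,"rz": 0,"claw": 40}]}}

```text
t: 40.4
eef_pos: [0.6591, -0.3256, 0.0892]
eef_rot: [0.939, 0.037, 0.342, -0.013]
ft_force: [-0.2, 0.1, -0.4]
width: 0.0519
grasp_force: 62.8
```

```bash
python3 chk.py;python3 - <<'E'
from st import *
T=np.load("T.npy")
for z in(.01,.0,): go(*target(3,z,T,.0025,0))
E
```

```text
lid est: bottom z 0.0387 rack frame [[68.   0.6 78.7]]
side pred u 270.8-277.9 v 140.3-175.2 obs u 272.6-278.4 v 140.6-175.4
top pred u 436.1-463.9 v 199.6-211.7 obs u 436.6-463.4 v 199.6-210.4
t [ 0.6  0.4 -0.4] r [0. 0. 0.]
t [-5.8  0.4  7.2] r [0. 0. 0.]
```

{"fn": "jog_arm", "kwargs": {"motion": [{"tx": -3,"ty": 0,"tz": 3.5,"rx": 0,"ry": 0,"rz": 0,"claw": 40},{"tx": -5,"ty": 0,"tz": 6,"rx": 0,"ry": 0,"rz": 0,"claw": 40},{"tx": -5,"ty": 0,"tz": 6,"rx": 0,"ry": 0,"rz": 0,"claw": 40}]}}

```text
t: 40.88
eef_pos: [0.6592, -0.3255, 0.0815]
eef_rot: [0.939, 0.037, 0.342, -0.013]
ft_force: [0.5, 0.4, 0.3]
width: 0.0519
grasp_force: 62.8
```

{"fn": "jog_arm", "kwargs": {"motion": [{"tx": -1,"ty": 0,"tz": 1.5,"rx": 0,"ry": 0,"rz": 0,"claw": 40},{"tx": -1,"ty": 0,"tz": 1.5,"rx": 0,"ry": 0,"rz": 0,"claw": 40}]}}

```text
t: 41.12
eef_pos: [0.6605, -0.3254, 0.0815]
eef_rot: [0.938, 0.037, 0.343, -0.013]
ft_force: [-2.6, 0.8, 7.0]
width: 0.052
grasp_force: 63.3
```

{"fn": "jog_arm", "kwargs": {"motion": [{"tx": 0.7,"ty": 0,"tz": -1,"rx": 0,"ry": 0,"rz": 0,"claw": 68},{"tx": 0.7,"ty": 0,"tz": -1,"rx": 0,"ry": 0,"rz": 0,"claw": 68},{"tx": 0.7,"ty": 0,"tz": -1,"rx": 0,"ry": 0,"rz": 0,"claw": 68},{"tx": 0,"ty": 0,"tz": -15,"rx": 0,"ry": 0,"rz": 0,"claw": 68},{"tx": 0,"ty": 0,"tz": -35,"rx": 0,"ry": 0,"rz": 0,"claw": 72},{"tx": 0,"ty": 0,"tz": -80,"rx": 0,"ry": 0,"rz": 0,"claw": 72},{"tx": 0,"ty": 0,"tz": -120,"rx": 0,"ry": -8,"rz": 0,"claw": 72},{"tx": 0,"ty": -50,"tz": -120,"rx": 0,"ry": -18,"rz": 0,"claw": 72},{"tx": -30,"ty": -100,"tz": -120,"rx": 0,"ry": -28,"rz": 0,"claw": 72},{"tx": -60,"ty": -150,"tz": -120,"rx": 0,"ry": -38,"rz": 0,"claw": 72},{"tx": -60,"ty": -150,"tz": -120,"rx": 0,"ry": -40,"rz": 0,"claw": 72},{"tx": -60,"ty": -150,"tz": -120,"rx": 0,"ry": -40,"rz": 0,"claw": 72}]}}

```text
t: 42.62
eef_pos: [0.5276, -0.181, 0.1332]
eef_rot: [0.999, 0.043, 0.001, -0.0]
ft_force: [0.6, 0.1, -0.9]
width: 0.0719
grasp_force: 0.0
```

```bash
cat > rk.py <<'E'
from st import *
def rk(slots):
    for k in slots:
        o=loc(RACKP,-.066+.044*k+.0025);c,s=np.cos(RACKP[2]),np.sin(RACKP[2])
        P=place(box(.016,.054,.03,.11),[o[0],o[1],RACKP[2]])
        for n in("side","top"):
            q=proj(n,P);m=min(blobs(bot.read_camera(n),orange,25),key=lambda b:np.linalg.norm(b.mean(0)[0]-q.mean(0)))[:,0]
            print(k,n,"pred u %.1f-%.1f v %.1f-%.1f"%(q[:,0].min(),q[:,0].max(),q[:,1].min(),q[:,1].max()),"obs u %.1f-%.1f v %.1f-%.1f"%(m[:,0].min(),m[:,0].max(),m[:,1].min(),m[:,1].max()))
E
python3 -c "
from rk import *
rk([3])";python3 a.py
```

```text
3 side pred u 270.8-277.8 v 142.7-177.5 obs u 271.6-278.4 v 143.6-177.4
3 top pred u 435.7-463.2 v 199.9-211.9 obs u 435.6-462.4 v 199.6-210.4
[0.3987 0.2923 0.1173] 0.199 2 [220. 307.] [80. 57.] tray-frame [-89.9   0.6   0. ]
[ 0.4456 -0.0975  3.1183] 0.162 2 [363. 287.] [54. 81.] tray-frame 
[0.4893 0.3063 0.1178] 0.203 2 [215. 273.] [81. 57.] tray-frame [1.7 3.3 0. ]
[0.5756 0.3167 0.1191] 0.206 2 [211. 242.] [81. 57.] tray-frame [88.6  3.   0. ]
[0.6735 0.126  2.9475] 0.124 2 [280. 205.] [57. 84.] tray-frame 
[ 0.52346365 -0.18788766  0.13308582] [ 0.08  0.31  0.22  1.91 -0.08  0.93 -1.16]
```

```bash
python3 - <<'E'
from h import *
L=[.4456,-.0975,-.0233];g=wet(L,50,.06,.014,.004);go((g[0][0],g[0][1],.13),g[1]);go(*g)
E
```

```text
t [-17.  -90.6   3. ] r [  2.5 -50.    5.2]
t [-17.1 -90.7  91. ] r [  2.5 -50.    5.2]
```

{"fn": "jog_arm", "kwargs": {"motion": [{"tx": -5,"ty": -30,"tz": -5,"rx": 0.5,"ry": -10,"rz": 1,"claw": 68},{"tx": -10,"ty": -60,"tz": -5,"rx": 1,"ry": -20,"rz": 2,"claw": 68},{"tx": -17,"ty": -90,"tz": 0,"rx": 1.5,"ry": -30,"rz": 3,"claw": 68},{"tx": -17,"ty": -90.5,"tz": 10,"rx": 2,"ry": -40,"rz": 4,"claw": 68},{"tx": -17,"ty": -90.5,"tz": 40,"rx": 2.5,"ry": -50,"rz": 5.2,"claw": 66},{"tx": -17,"ty": -90.5,"tz": 80,"rx": 2.5,"ry": -50,"rz": 5.2,"claw": 66},{"tx": -17,"ty": -90.5,"tz": 90,"rx": 2.5,"ry": -50,"rz": 5.2,"claw": 66},{"tx": -17,"ty": -90.5,"tz": 90,"rx": 2.5,"ry": -50,"rz": 5.2,"claw": 66},{"tx": -17,"ty": -90.5,"tz": 90,"rx": 2.5,"ry": -50,"rz": 5.2,"claw": 66}]}}

```text
t: 43.95
eef_pos: [0.5022, -0.0975, 0.0455]
eef_rot: [0.907, -0.009, -0.421, -0.005]
ft_force: [0.1, 0.6, 0.8]
width: 0.066
grasp_force: 0.0
```

```bash
python3 - <<'E'
from h import *
L=[.4456,-.0975,-.0233];go(*wet(L,50,.0,.014,.004));print(bot.state()["joint_pos"].round(2))
E
```

```text
t [ 0.9  1.2 64.1] r [ 0.1 -0.2  0.1]
[-0.05  0.92  0.2   1.41 -0.06  1.69 -1.43]
```

{"fn": "jog_arm", "kwargs": {"motion": [{"tx": 1,"ty": 1,"tz": 25,"rx": 0,"ry": 0,"rz": 0,"claw": 66},{"tx": 1,"ty": 1,"tz": 45,"rx": 0,"ry": 0,"rz": 0,"claw": 66},{"tx": 1,"ty": 1,"tz": 56,"rx": 0,"ry": 0,"rz": 0,"claw": 66},{"tx": 1,"ty": 1,"tz": 63,"rx": 0,"ry": 0,"rz": 0,"claw": 66},{"tx": 1,"ty": 1,"tz": 63,"rx": 0,"ry": 0,"rz": 0,"claw": 66},{"tx": 1,"ty": 1,"tz": 63,"rx": 0,"ry": 0,"rz": 0,"claw": 40},{"tx": 1,"ty": 1,"tz": 63,"rx": 0,"ry": 0,"rz": 0,"claw": 40},{"tx": 1,"ty": 1,"tz": 63,"rx": 0,"ry": 0,"rz": 0,"claw": 40},{"tx": 1,"ty": 1,"tz": 63,"rx": 0,"ry": 0,"rz": 0,"claw": 40}]}}

```text
t: 45.08
eef_pos: [0.4544, -0.0968, 0.0024]
eef_rot: [0.907, -0.009, -0.422, -0.004]
ft_force: [3.8, 0.7, 4.6]
width: 0.0523
grasp_force: 63.0
```

```bash
python3 - <<'E'
from st import *
T=held([.4456,-.0975,-.0233]);np.save("T.npy",T);print(T)
g=target(2,.09,T,.0025);go(*g)
E
```

```text
[[-0.0038839   0.          0.00827298]
 [ 0.64391334  0.         -0.76509843]
 [-0.76509843  0.         -0.64391334]]
t [ -19.5  229.2 -235.7] r [-0.6 89.9 -6.2]
```

{"fn": "jog_arm", "kwargs": {"motion": [{"tx": -40,"ty": 0,"tz": -34,"rx": 0,"ry": 0,"rz": 0,"claw": 40},{"tx": -80,"ty": 0,"tz": -67,"rx": 0,"ry": 8,"rz": -0.5,"claw": 40},{"tx": -100,"ty": 15,"tz": -95,"rx": 0,"ry": 18,"rz": -1.2,"claw": 40},{"tx": -90,"ty": 45,"tz": -125,"rx": 0,"ry": 28,"rz": -2,"claw": 40},{"tx": -80,"ty": 75,"tz": -150,"rx": 0,"ry": 38,"rz": -2.6,"claw": 40},{"tx": -65,"ty": 105,"tz": -175,"rx": -0.3,"ry": 48,"rz": -3.3,"claw": 40},{"tx": -50,"ty": 135,"tz": -195,"rx": -0.4,"ry": 57,"rz": -4,"claw": 40},{"tx": -38,"ty": 165,"tz": -210,"rx": -0.5,"ry": 66,"rz": -4.6,"claw": 40},{"tx": -28,"ty": 190,"tz": -225,"rx": -0.5,"ry": 75,"rz": -5.2,"claw": 40},{"tx": -20,"ty": 212,"tz": -236,"rx": -0.6,"ry": 84,"rz": -5.8,"claw": 40},{"tx": -19.5,"ty": 229,"tz": -236,"rx": -0.6,"ry": 89.9,"rz": -6.2,"claw": 40},{"tx": -19.5,"ty": 229,"tz": -236,"rx": -0.6,"ry": 89.9,"rz": -6.2,"claw": 40}]}}

```text
t: 46.58
eef_pos: [0.6127, -0.3319, 0.1644]
eef_rot: [0.94, 0.033, 0.34, -0.013]
ft_force: [0.6, -0.2, 0.2]
width: 0.0522
grasp_force: 62.8
```

{"fn": "jog_arm", "kwargs": {"motion": [{"tx": 0,"ty": 0,"tz": 0,"rx": 0,"ry": 0,"rz": 0,"claw": 40},{"tx": 0,"ty": 0,"tz": 0,"rx": 0,"ry": 0,"rz": 0,"claw": 40}]}}

```text
t: 46.82
eef_pos: [0.6171, -0.3281, 0.1675]
eef_rot: [0.939, 0.037, 0.341, -0.014]
ft_force: [1.4, 0.4, -0.2]
width: 0.0525
grasp_force: 62.8
```

```bash
python3 chk.py; python3 - <<'E'
from st import *
T=np.load("T.npy")
for z in(.09,.045,.01): go(*target(2,z,T,.0025))
print(bot.state()["joint_pos"].round(2))
E
```

```text
lid est: bottom z 0.1186 rack frame [[ 23.9   1.3 158.7]]
side pred u 285.9-293.1 v 115.5-151.7 obs u 287.6-294.4 v 116.6-151.4
top pred u 444.2-474.1 v 212.7-224.9 obs u 449.6-473.4 v 212.6-223.4
t [ 0.3  1.5 -0.6] r [-0.1  0.1  0.1]
t [-28.6   1.5  33.9] r [-0.1  0.1  0.1]
t [-51.1   1.5  60.7] r [-0.1  0.1  0.1]
[ 0.71  0.33 -0.09  1.98 -1.01  0.48 -0.02]
```

{"fn": "jog_arm", "kwargs": {"motion": [{"tx": -15,"ty": 1.5,"tz": 18,"rx": 0,"ry": 0,"rz": 0,"claw": 40},{"tx": -28.5,"ty": 1.5,"tz": 34,"rx": 0,"ry": 0,"rz": 0,"claw": 40},{"tx": -28.5,"ty": 1.5,"tz": 34,"rx": 0,"ry": 0,"rz": 0,"claw": 40},{"tx": -35,"ty": 1.5,"tz": 42,"rx": 0,"ry": 0,"rz": 0,"claw": 40},{"tx": -42,"ty": 1.5,"tz": 50,"rx": 0,"ry": 0,"rz": 0,"claw": 40},{"tx": -48,"ty": 1.5,"tz": 57,"rx": 0,"ry": 0,"rz": 0,"claw": 40},{"tx": -51,"ty": 1.5,"tz": 60.5,"rx": 0,"ry": 0,"rz": 0,"claw": 40},{"tx": -51,"ty": 1.5,"tz": 60.5,"rx": 0,"ry": 0,"rz": 0,"claw": 40},{"tx": -51,"ty": 1.5,"tz": 60.5,"rx": 0,"ry": 0,"rz": 0,"claw": 40}]}}

```text
t: 48.05
eef_pos: [0.6171, -0.3308, 0.0893]
eef_rot: [0.939, 0.037, 0.342, -0.013]
ft_force: [0.8, -0.1, -1.1]
width: 0.0521
grasp_force: 62.8
```

```bash
python3 chk.py; python3 - <<'E'
from st import *
T=np.load("T.npy")
for z in(.01,.002): go(*target(2,z,T,.0025))
E
```

```text
lid est: bottom z 0.0404 rack frame [[23.7 -1.4 80.4]]
side pred u 286.7-293.6 v 138.9-173.8 obs u 288.6-294.4 v 139.6-173.4
top pred u 438.8-466.8 v 216.5-227.8 obs u 439.6-466.4 v 216.6-226.4
t [ 0.3 -1.4  0.8] r [-0.   0.1  0. ]
t [-4.8 -1.4  7. ] r [-0.   0.1  0. ]
```

{"fn": "jog_arm", "kwargs": {"motion": [{"tx": -3,"ty": -1,"tz": 4,"rx": 0,"ry": 0,"rz": 0,"claw": 40},{"tx": -5,"ty": -1,"tz": 7,"rx": 0,"ry": 0,"rz": 0,"claw": 40},{"tx": -5,"ty": -1,"tz": 7,"rx": 0,"ry": 0,"rz": 0,"claw": 40}]}}

```text
t: 48.52
eef_pos: [0.6173, -0.3294, 0.0798]
eef_rot: [0.939, 0.037, 0.341, -0.014]
ft_force: [-0.5, -0.0, -0.9]
width: 0.052
grasp_force: 62.8
```

{"fn": "jog_arm", "kwargs": {"motion": [{"tx": -1,"ty": 0,"tz": 1.5,"rx": 0,"ry": 0,"rz": 0,"claw": 40},{"tx": -1,"ty": 0,"tz": 1.5,"rx": 0,"ry": 0,"rz": 0,"claw": 40}]}}

```text
t: 48.78
eef_pos: [0.6185, -0.3296, 0.0796]
eef_rot: [0.939, 0.037, 0.342, -0.014]
ft_force: [-0.5, 0.7, 4.2]
width: 0.0515
grasp_force: 63.1
```

{"fn": "jog_arm", "kwargs": {"motion": [{"tx": 0.7,"ty": 0,"tz": -1,"rx": 0,"ry": 0,"rz": 0,"claw": 68},{"tx": 0.7,"ty": 0,"tz": -1,"rx": 0,"ry": 0,"rz": 0,"claw": 68},{"tx": 0.7,"ty": 0,"tz": -1,"rx": 0,"ry": 0,"rz": 0,"claw": 68},{"tx": 0,"ty": 0,"tz": -15,"rx": 0,"ry": 0,"rz": 0,"claw": 68},{"tx": 0,"ty": 0,"tz": -35,"rx": 0,"ry": 0,"rz": 0,"claw": 72},{"tx": 0,"ty": 0,"tz": -80,"rx": 0,"ry": 0,"rz": 0,"claw": 72},{"tx": 0,"ty": 0,"tz": -120,"rx": 0,"ry": -8,"rz": 0,"claw": 72},{"tx": 0,"ty": -50,"tz": -120,"rx": 0,"ry": -18,"rz": 0,"claw": 72},{"tx": 0,"ty": -100,"tz": -120,"rx": 0,"ry": -28,"rz": 0,"claw": 72},{"tx": 0,"ty": -155,"tz": -120,"rx": 0,"ry": -38,"rz": 0,"claw": 72},{"tx": 0,"ty": -200,"tz": -120,"rx": 0,"ry": -40,"rz": 0,"claw": 72},{"tx": 0,"ty": -200,"tz": -120,"rx": 0,"ry": -40,"rz": 0,"claw": 72}]}}

```text
t: 50.28
eef_pos: [0.5264, -0.131, 0.1722]
eef_rot: [0.999, 0.043, -0.001, 0.0]
ft_force: [-0.5, -0.6, 0.7]
width: 0.0718
grasp_force: 0.0
```

```bash
python3 -c "
from rk import *
rk([3,2])";python3 a.py; python3 dn.py .6735 .126 -.194
```

```text
3 side pred u 270.8-277.8 v 142.7-177.5 obs u 271.6-278.4 v 143.6-177.4
3 top pred u 435.7-463.2 v 199.9-211.9 obs u 435.6-462.4 v 199.6-210.4
2 side pred u 286.5-293.4 v 142.3-177.0 obs u 287.6-294.4 v 142.6-176.4
2 top pred u 437.5-465.2 v 216.8-227.9 obs u 438.6-465.4 v 216.6-226.4
[0.3987 0.2923 0.1173] 0.196 2 [220. 307.] [80. 57.] tray-frame [-89.9   0.6   0. ]
[0.4898 0.3066 0.1257] 0.205 2 [215. 273.] [81. 57.] tray-frame [2.3 3.5 0. ]
[0.5756 0.3167 0.119 ] 0.204 2 [211. 242.] [81. 57.] tray-frame [88.6  3.   0. ]
[0.6735 0.126  2.9476] 0.125 2 [280. 205.] [57. 84.] tray-frame 
[ 0.52348249 -0.13905367  0.17021297] [ 0.13  0.23  0.06  1.91 -0.02  1.   -1.3 ]
t [ 169.3 -253.3   97.3] r [ 0.   0.1 15.3]
t [ 169.4 -253.4  177.3] r [ 0.   0.1 15.3]
[ 0.13  0.23  0.06  1.91 -0.02  1.   -1.3 ]
```

{"fn": "jog_arm", "kwargs": {"motion": [{"tx": 30,"ty": -45,"tz": 20,"rx": 0,"ry": 0,"rz": 3,"claw": 66},{"tx": 60,"ty": -90,"tz": 40,"rx": 0,"ry": 0,"rz": 6,"claw": 66},{"tx": 90,"ty": -135,"tz": 60,"rx": 0,"ry": 0,"rz": 9,"claw": 66},{"tx": 120,"ty": -180,"tz": 80,"rx": 0,"ry": 0,"rz": 12,"claw": 66},{"tx": 150,"ty": -225,"tz": 95,"rx": 0,"ry": 0,"rz": 15,"claw": 66},{"tx": 169,"ty": -253,"tz": 97,"rx": 0,"ry": 0,"rz": 15.3,"claw": 66},{"tx": 169,"ty": -253,"tz": 97,"rx": 0,"ry": 0,"rz": 15.3,"claw": 66},{"tx": 169,"ty": -253,"tz": 97,"rx": 0,"ry": 0,"rz": 15.3,"claw": 66},{"tx": 169,"ty": -253,"tz": 97,"rx": 0,"ry": 0,"rz": 15.3,"claw": 66}]}}

```text
t: 51.7
eef_pos: [0.6736, 0.1252, 0.0735]
eef_rot: [0.995, -0.096, -0.0, 0.001]
ft_force: [-0.5, -0.7, 1.2]
width: 0.0657
grasp_force: 0.0
```

```bash
python3 dn.py .6735 .126 -.194
```

```text
t [-0.2 -0.8  1. ] r [0.1 0.  0. ]
t [-0.2 -0.9 81. ] r [0.1 0.  0. ]
[-0.25  0.6   0.01  1.61 -0.    0.94 -2.01]
```

{"fn": "jog_arm", "kwargs": {"motion": [{"tx": 0,"ty": -1,"tz": 40,"rx": 0,"ry": 0,"rz": 0,"claw": 66},{"tx": 0,"ty": -1,"tz": 70,"rx": 0,"ry": 0,"rz": 0,"claw": 66},{"tx": 0,"ty": -1,"tz": 79,"rx": 0,"ry": 0,"rz": 0,"claw": 66},{"tx": 0,"ty": -1,"tz": 79,"rx": 0,"ry": 0,"rz": 0,"claw": 66},{"tx": 0,"ty": -1,"tz": 79,"rx": 0,"ry": 0,"rz": 0,"claw": 40},{"tx": 0,"ty": -1,"tz": 79,"rx": 0,"ry": 0,"rz": 0,"claw": 40},{"tx": 0,"ty": -1,"tz": 79,"rx": 0,"ry": 0,"rz": 0,"claw": 40},{"tx": 0,"ty": -1,"tz": 79,"rx": 0,"ry": 0,"rz": 0,"claw": 40}]}}

```text
t: 52.7
eef_pos: [0.6758, 0.1304, -0.0034]
eef_rot: [0.996, -0.094, 0.001, -0.001]
ft_force: [-0.3, -0.5, 6.3]
width: 0.0517
grasp_force: 63.2
```

{"fn": "jog_arm", "kwargs": {"motion": [{"tx": 0,"ty": 0,"tz": -40,"rx": 0,"ry": 0,"rz": 0,"claw": 40},{"tx": -40,"ty": 40,"tz": -50,"rx": 0,"ry": 0,"rz": -3,"claw": 40},{"tx": -80,"ty": 80,"tz": -50,"rx": 0,"ry": 0,"rz": -6,"claw": 40},{"tx": -120,"ty": 120,"tz": -50,"rx": 0,"ry": 0,"rz": -9,"claw": 40},{"tx": -160,"ty": 160,"tz": -50,"rx": 0,"ry": 0,"rz": -11,"claw": 40},{"tx": -181,"ty": 184,"tz": -50,"rx": 0,"ry": 0,"rz": -11,"claw": 40},{"tx": -181,"ty": 184,"tz": -30,"rx": 0,"ry": 0,"rz": -11,"claw": 40},{"tx": -181,"ty": 184,"tz": -12,"rx": 0,"ry": 0,"rz": -11,"claw": 40},{"tx": -181,"ty": 184,"tz": -4,"rx": 0,"ry": 0,"rz": -11,"claw": 40},{"tx": -181,"ty": 184,"tz": -1,"rx": 0,"ry": 0,"rz": -11,"claw": 40},{"tx": -181,"ty": 184,"tz": 0,"rx": 0,"ry": 0,"rz": -11,"claw": 40}]}}

```text
t: 54.08
eef_pos: [0.4605, -0.0164, -0.0037]
eef_rot: [1.0, 0.002, -0.002, -0.0]
ft_force: [-7.3, -0.4, 24.8]
width: 0.052
grasp_force: 65.4
```

{"fn": "jog_arm", "kwargs": {"motion": [{"tx": 0,"ty": 0,"tz": -3,"rx": 0,"ry": 0,"rz": 0,"claw": 70},{"tx": 0,"ty": 0,"tz": -3,"rx": 0,"ry": 0,"rz": 0,"claw": 70},{"tx": 0,"ty": 0,"tz": -40,"rx": 0,"ry": 0,"rz": 0,"claw": 70},{"tx": 40,"ty": 0,"tz": -95,"rx": 0,"ry": 0,"rz": 0,"claw": 68},{"tx": 90,"ty": -30,"tz": -130,"rx": 0,"ry": -8,"rz": 0,"claw": 68},{"tx": 145,"ty": -60,"tz": -140,"rx": 0,"ry": -18,"rz": 0,"claw": 68},{"tx": 150,"ty": -100,"tz": -140,"rx": 0,"ry": -28,"rz": 0,"claw": 68},{"tx": 150,"ty": -150,"tz": -140,"rx": 0,"ry": -35,"rz": 0,"claw": 68},{"tx": 150,"ty": -150,"tz": -140,"rx": 0,"ry": -35,"rz": 0,"claw": 68}]}}

```text
t: 55.2
eef_pos: [0.6093, 0.1416, 0.1287]
eef_rot: [0.952, 0.006, -0.305, -0.001]
ft_force: [-1.2, -0.8, -0.7]
width: 0.0679
grasp_force: 0.0
```

```bash
python3 a.py
```

```text
[0.3987 0.2923 0.1173] 0.19 2 [220. 307.] [80. 57.] tray-frame [-89.9   0.6   0. ]
[ 0.46   -0.0165  3.1213] 0.133 2 [333. 282.] [54. 81.] tray-frame 
[0.4885 0.3059 0.1031] 0.197 2 [215. 274.] [81. 57.] tray-frame [0.9 3.  0. ]
[0.5756 0.3167 0.1187] 0.204 2 [211. 242.] [81. 57.] tray-frame [88.6  3.   0. ]
[0.61052063 0.13472218 0.13238107] [-0.19  0.83 -0.06  1.21 -0.09  1.71 -1.79]
```

```bash
python3 - <<'E'
from h import *
L=[.46,-.0165,-.01];g=wet(L,50,.06,.014,.004);go((g[0][0],g[0][1],.13),g[1]);go(*g)
E
```

```text
t [-78.  151.2  58. ] r [  0.6 -14.8   0.6]
t [-27.3 151.2 129.9] r [  0.6 -14.8   0.6]
```

{"fn": "jog_arm", "kwargs": {"motion": [{"tx": -25,"ty": 50,"tz": 10,"rx": 0,"ry": -5,"rz": 0,"claw": 66},{"tx": -50,"ty": 100,"tz": 25,"rx": 0.3,"ry": -10,"rz": 0.3,"claw": 66},{"tx": -75,"ty": 145,"tz": 45,"rx": 0.6,"ry": -14.8,"rz": 0.6,"claw": 66},{"tx": -78,"ty": 151,"tz": 58,"rx": 0.6,"ry": -14.8,"rz": 0.6,"claw": 66},{"tx": -53,"ty": 151,"tz": 94,"rx": 0.6,"ry": -14.8,"rz": 0.6,"claw": 66},{"tx": -27,"ty": 151,"tz": 130,"rx": 0.6,"ry": -14.8,"rz": 0.6,"claw": 66},{"tx": -27,"ty": 151,"tz": 130,"rx": 0.6,"ry": -14.8,"rz": 0.6,"claw": 66},{"tx": -27,"ty": 151,"tz": 130,"rx": 0.6,"ry": -14.8,"rz": 0.6,"claw": 66},{"tx": -27,"ty": 151,"tz": 130,"rx": 0.6,"ry": -14.8,"rz": 0.6,"claw": 66}]}}

```text
t: 56.42
eef_pos: [0.5167, -0.0174, 0.0459]
eef_rot: [0.908, -0.005, -0.419, -0.003]
ft_force: [0.2, 0.7, 0.6]
width: 0.0659
grasp_force: 0.0
```

```bash
python3 - <<'E'
from h import *
L=[.46,-.0165,-.01];go(*wet(L,50,.0,.014,.004));print(bot.state()["joint_pos"].round(2))
E
```

```text
t [ 0.9 -0.2 64.4] r [-0.1 -0.4 -0. ]
[-0.02  0.92 -0.01  1.38 -0.02  1.71 -1.61]
```

{"fn": "jog_arm", "kwargs": {"motion": [{"tx": 1,"ty": 0,"tz": 25,"rx": 0,"ry": 0,"rz": 0,"claw": 66},{"tx": 1,"ty": 0,"tz": 45,"rx": 0,"ry": 0,"rz": 0,"claw": 66},{"tx": 1,"ty": 0,"tz": 56,"rx": 0,"ry": 0,"rz": 0,"claw": 66},{"tx": 1,"ty": 0,"tz": 63,"rx": 0,"ry": 0,"rz": 0,"claw": 66},{"tx": 1,"ty": 0,"tz": 63,"rx": 0,"ry": 0,"rz": 0,"claw": 66},{"tx": 1,"ty": 0,"tz": 63,"rx": 0,"ry": 0,"rz": 0,"claw": 40},{"tx": 1,"ty": 0,"tz": 63,"rx": 0,"ry": 0,"rz": 0,"claw": 40},{"tx": 1,"ty": 0,"tz": 63,"rx": 0,"ry": 0,"rz": 0,"claw": 40},{"tx": 1,"ty": 0,"tz": 63,"rx": 0,"ry": 0,"rz": 0,"claw": 40}]}}

```text
t: 57.55
eef_pos: [0.4684, -0.0168, 0.0028]
eef_rot: [0.907, -0.005, -0.421, -0.003]
ft_force: [2.7, -0.4, 5.7]
width: 0.0522
grasp_force: 63.0
```

```bash
python3 - <<'E'
from st import *
T=held([.46,-.0165,-.01]);np.save("T.npy",T);print(T)
g=target(1,.09,T,.0025);go(*g)
E
```

```text
[[-0.00330469  0.          0.00825397]
 [ 0.64594644  0.         -0.76338273]
 [-0.76338273  0.         -0.64594644]]
t [ -56.5  314.7 -190.1] r [-0.5 89.9 -5.7]
```

{"fn": "jog_arm", "kwargs": {"motion": [{"tx": -40,"ty": 0,"tz": -34,"rx": 0,"ry": 0,"rz": 0,"claw": 40},{"tx": -80,"ty": 10,"tz": -67,"rx": 0,"ry": 8,"rz": -0.5,"claw": 40},{"tx": -105,"ty": 40,"tz": -95,"rx": 0,"ry": 18,"rz": -1.2,"claw": 40},{"tx": -100,"ty": 80,"tz": -120,"rx": 0,"ry": 28,"rz": -1.8,"claw": 40},{"tx": -92,"ty": 120,"tz": -140,"rx": 0,"ry": 38,"rz": -2.4,"claw": 40},{"tx": -84,"ty": 160,"tz": -155,"rx": -0.3,"ry": 48,"rz": -3,"claw": 40},{"tx": -76,"ty": 200,"tz": -168,"rx": -0.3,"ry": 57,"rz": -3.6,"claw": 40},{"tx": -68,"ty": 240,"tz": -178,"rx": -0.4,"ry": 66,"rz": -4.2,"claw": 40},{"tx": -62,"ty": 275,"tz": -186,"rx": -0.4,"ry": 75,"rz": -4.8,"claw": 40},{"tx": -57,"ty": 300,"tz": -190,"rx": -0.5,"ry": 84,"rz": -5.4,"claw": 40},{"tx": -56.5,"ty": 314.5,"tz": -190,"rx": -0.5,"ry": 89.9,"rz": -5.7,"claw": 40},{"tx": -56.5,"ty": 314.5,"tz": -190,"rx": -0.5,"ry": 89.9,"rz": -5.7,"claw": 40}]}}

```text
t: 59.05
eef_pos: [0.5692, -0.3338, 0.1644]
eef_rot: [0.939, 0.034, 0.342, -0.014]
ft_force: [0.5, -0.3, -0.8]
width: 0.0522
grasp_force: 62.7
```

{"fn": "jog_arm", "kwargs": {"motion": [{"tx": 0,"ty": 0,"tz": 0,"rx": 0,"ry": 0,"rz": 0,"claw": 40},{"tx": 0,"ty": 0,"tz": 0,"rx": 0,"ry": 0,"rz": 0,"claw": 40},{"tx": 0,"ty": 0,"tz": 0,"rx": 0,"ry": 0,"rz": 0,"claw": 40}]}}

```text
t: 59.42
eef_pos: [0.5736, -0.3313, 0.168]
eef_rot: [0.939, 0.038, 0.343, -0.014]
ft_force: [0.3, -0.2, -0.3]
width: 0.0521
grasp_force: 62.8
```

```bash
python3 chk.py; python3 - <<'E'
from st import *
T=np.load("T.npy")
for z in(.09,.045,.01): go(*target(1,z,T,.0025))
print(bot.state()["joint_pos"].round(2))
E
```

```text
lid est: bottom z 0.1195 rack frame [[-19.2   1.4 159.5]]
side pred u 301.9-308.9 v 114.8-151.1 obs u 303.6-310.4 v 115.6-151.4
top pred u 446.1-476.2 v 230.3-241.6 obs u 446.6-476.4 v 229.6-240.4
t [ 0.1  1.2 -0.5] r [-0.1  0.1  0.1]
t [-28.9   1.2  33.9] r [-0.1  0.1  0.1]
t [-51.5   1.2  60.7] r [-0.1  0.1  0.1]
[ 0.88  0.28 -0.22  2.05 -1.    0.49  0.03]
```

{"fn": "jog_arm", "kwargs": {"motion": [{"tx": -15,"ty": 1,"tz": 18,"rx": 0,"ry": 0,"rz": 0,"claw": 40},{"tx": -29,"ty": 1,"tz": 34,"rx": 0,"ry": 0,"rz": 0,"claw": 40},{"tx": -29,"ty": 1,"tz": 34,"rx": 0,"ry": 0,"rz": 0,"claw": 40},{"tx": -35,"ty": 1,"tz": 42,"rx": 0,"ry": 0,"rz": 0,"claw": 40},{"tx": -42,"ty": 1,"tz": 50,"rx": 0,"ry": 0,"rz": 0,"claw": 40},{"tx": -48,"ty": 1,"tz": 57,"rx": 0,"ry": 0,"rz": 0,"claw": 40},{"tx": -51.5,"ty": 1,"tz": 60.5,"rx": 0,"ry": 0,"rz": 0,"claw": 40},{"tx": -51.5,"ty": 1,"tz": 60.5,"rx": 0,"ry": 0,"rz": 0,"claw": 40},{"tx": -51.5,"ty": 1,"tz": 60.5,"rx": 0,"ry": 0,"rz": 0,"claw": 40}]}}

```text
t: 60.65
eef_pos: [0.5726, -0.3339, 0.0887]
eef_rot: [0.939, 0.037, 0.343, -0.013]
ft_force: [0.3, 0.2, -0.2]
width: 0.0519
grasp_force: 62.8
```

```bash
python3 chk.py; python3 - <<'E'
from st import *
T=np.load("T.npy")
for z in(.01,.002): go(*target(1,z,T,.0025))
E
```

```text
lid est: bottom z 0.0402 rack frame [[-20.4  -1.   80.2]]
side pred u 302.5-309.2 v 138.6-173.5 obs u 303.6-310.4 v 139.6-173.4
top pred u 440.5-468.6 v 233.6-244.1 obs u 441.6-468.4 v 233.6-242.4
t [ 0.6 -1.   0.8] r [-0.   0.1  0. ]
t [-4.6 -1.   6.9] r [-0.   0.1  0. ]
```

{"fn": "jog_arm", "kwargs": {"motion": [{"tx": -3,"ty": -1,"tz": 4,"rx": 0,"ry": 0,"rz": 0,"claw": 40},{"tx": -4.6,"ty": -1,"tz": 7,"rx": 0,"ry": 0,"rz": 0,"claw": 40},{"tx": -4.6,"ty": -1,"tz": 7,"rx": 0,"ry": 0,"rz": 0,"claw": 40}]}}

```text
t: 61.12
eef_pos: [0.5733, -0.3323, 0.0796]
eef_rot: [0.939, 0.037, 0.343, -0.014]
ft_force: [0.2, 0.1, -0.6]
width: 0.0523
grasp_force: 62.8
```

{"fn": "jog_arm", "kwargs": {"motion": [{"tx": -1,"ty": 0,"tz": 1.5,"rx": 0,"ry": 0,"rz": 0,"claw": 40},{"tx": -1,"ty": 0,"tz": 1.5,"rx": 0,"ry": 0,"rz": 0,"claw": 40}]}}

```text
t: 61.38
eef_pos: [0.5747, -0.3324, 0.0796]
eef_rot: [0.938, 0.037, 0.344, -0.014]
ft_force: [-2.3, 0.5, 5.6]
width: 0.0526
grasp_force: 63.4
```

Floor contact. Next I release, retreat clear and take the final look.

{"fn": "jog_arm", "kwargs": {"motion": [{"tx": 0.7,"ty": 0,"tz": -1,"rx": 0,"ry": 0,"rz": 0,"claw": 68},{"tx": 0.7,"ty": 0,"tz": -1,"rx": 0,"ry": 0,"rz": 0,"claw": 68},{"tx": 0.7,"ty": 0,"tz": -1,"rx": 0,"ry": 0,"rz": 0,"claw": 68},{"tx": 0,"ty": 0,"tz": -15,"rx": 0,"ry": 0,"rz": 0,"claw": 68},{"tx": 0,"ty": 0,"tz": -35,"rx": 0,"ry": 0,"rz": 0,"claw": 72},{"tx": 0,"ty": 0,"tz": -80,"rx": 0,"ry": 0,"rz": 0,"claw": 72},{"tx": 0,"ty": 0,"tz": -120,"rx": 0,"ry": -8,"rz": 0,"claw": 72},{"tx": 0,"ty": -50,"tz": -120,"rx": 0,"ry": -18,"rz": 0,"claw": 72},{"tx": 0,"ty": -100,"tz": -120,"rx": 0,"ry": -28,"rz": 0,"claw": 72},{"tx": 0,"ty": -155,"tz": -120,"rx": 0,"ry": -38,"rz": 0,"claw": 72},{"tx": 0,"ty": -210,"tz": -120,"rx": 0,"ry": -40,"rz": 0,"claw": 72},{"tx": 0,"ty": -250,"tz": -120,"rx": 0,"ry": -40,"rz": 0,"claw": 72}]}}

```text
t: 62.88
eef_pos: [0.4787, -0.1062, 0.1712]
eef_rot: [0.999, 0.037, 0.001, 0.002]
ft_force: [1.1, 0.6, -1.3]
width: 0.0718
grasp_force: 0.0
```

```bash
python3 -c "
from rk import *
rk([3,2,1])"; python3 ht.py; python3 - <<'E'
import cv2,numpy as np
from plant import bot
S=bot.read_camera("side")[:,:,::-1];t=bot.read_camera("top")[:,:,::-1]
A=np.zeros((600,800,3),np.uint8)
A[:270,:480]=cv2.resize(S[125:195,250:375],(480,270),interpolation=cv2.INTER_CUBIC)
A[280:430,:400]=cv2.resize(S[335:395,255:415],(400,150),interpolation=cv2.INTER_CUBIC)
A[:390,490:800]=cv2.resize(t[185:315,410:515],(310,390),interpolation=cv2.INTER_CUBIC)
A[440:600,:200]=cv2.resize(t[200:340,180:355],(200,160));A[400:600,490:757]=cv2.resize(S,(267,200),interpolation=cv2.INTER_AREA)
cv2.imwrite("pics/fin.png",A)
E
```

```text
3 side pred u 270.8-277.8 v 142.7-177.5 obs u 271.6-278.4 v 143.6-177.4
3 top pred u 435.7-463.2 v 199.9-211.9 obs u 435.6-462.4 v 199.6-211.4
2 side pred u 286.5-293.4 v 142.3-177.0 obs u 287.6-294.4 v 142.6-176.4
2 top pred u 437.5-465.2 v 216.8-227.9 obs u 438.6-465.4 v 216.6-226.4
1 side pred u 302.3-308.9 v 141.9-176.5 obs u 303.6-309.4 v 141.6-175.4
1 top pred u 439.3-467.2 v 233.7-244.1 obs u 440.6-467.4 v 233.6-242.4
-0.004 [-89.8   0.5] 0.115 0.195 | 0 [-90.9  -0.2] 0.112 0.105 | 0.004 [-90.5   0.2] 0.083 0.151 | 0.008 [-90.3  -0.2] 0.084 0.23 | 
-0.004 [2.3 3.5] 0.125 0.204 | 0 [1.9 3.1] 0.125 0.12 | 0.004 [1.9 2.6] 0.124 0.163 | 0.008 [1.9 2. ] 0.122 0.234 | 
-0.004 [88.7  3. ] 0.119 0.205 | 0 [88.6  3.2] 0.125 0.119 | 0.004 [88.7  3. ] 0.126 0.166 | 0.008 [88.6  2.4] 0.121 0.244 |
```

View pics/fin.png

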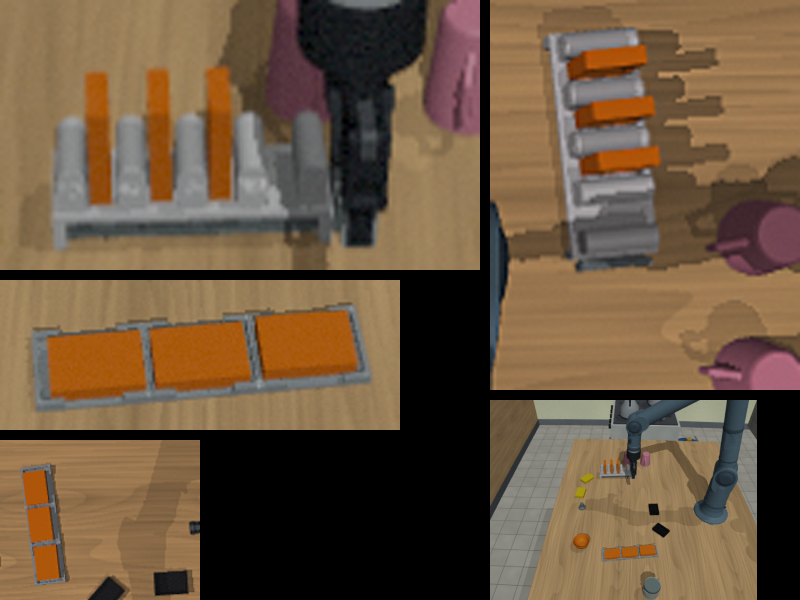

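The three wet lids stand in slots 1 to 3, the three dry lids are seated in the pockets, the drip tray is in, and the gripper touches nothing. I'm handing the job in.

```bash
python3 -c "
from plant import bot
print(bot.close_job())"
```

```text
the job is handed in; nothing more can be done
None
```

The job is handed in: I pushed the drip tray fully in first, then stood the three wet lids in rack slots 1–3 with their hollow sides facing the front, and laid the three dry lids hollow side down in the three tray pockets.

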